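Hang the jar spatula in the drip rack

TASK

Slide the red gate of the drip rack aside, pick the blue-handled spatula off its white rest by the two brass buttons, loosen the grip so that it swings down to hang blade-down, and hang it by its collar in the notch of the rack. Then slide the gate fully back across the notch and let go. Never let the spatula down onto the table, and leave the jars and the bowl where they stand.

Things in the scene. Friction and masses are not known exactly. Their poses are not given: they have to be found in the camera images.
- spatula_pivot (a point): Grasp point of the spatula (202 mm, about 155 g): midway between two brass domed buttons on the sides of its blue handle, 12 mm from the handle's end. x runs along the spatula to the blade, y from button to button, z up as it lies. Dome radius 6 mm, tips 24 mm apart, 5 mm proud of the handle: pads closing along y pinch only the domes. At the start it lies level, this point 50 mm above the table.
- spatula_collar (a point): Centre of the collar's blade-side face, 72 mm from the pivot; axes as spatula_pivot. This face is to lie on the rack's plate. Along x from the pivot: handle (14 mm wide, 12 thick) -12 to 60 mm, round blue collar (30 mm diameter) 66 to 72, round steel neck (10 mm diameter) 60 to 130, steel blade (40 wide, 4 thick) 118 to 190 mm.
- spatula: The spatula; origin and axes as spatula_pivot. Centre of mass 120 mm from the pivot towards the blade. A pinch of 60 N or more on the buttons carries it about level, perhaps sagging a little; under some 30 N it begins to turn about the line of the buttons, and at 2 to 4 N it hangs straight without slipping out. About 1 N is the least that carries its weight.
- rest: Fixed white rest, base 105 x 70 x 8 mm, two cross walls (45 and 48 mm high, with lips to 55 mm at their sides) under the spatula's neck and blade. Origin under its middle, x towards the blade, z up. The pivot starts at x = -130 mm, z = 50 mm of it; the handle end overhangs freely by 88 mm beyond the pivot. Stands left or right, opposite the rack.
- notch (a point): Hanging place of the fixed metal drip rack, level with its plate's top face (165 mm above the table), midway across the notch. x points into the notch away from its open mouth, y along the gate's opening direction, z up. Notch 20 mm wide, mouth at x = -32 mm, closed end at x = 15 mm, so the neck's axis can go in to x = 10 mm. Hung well, the collar's centre is between x = -6 and 10 mm.
- rack: The rack; origin on the table straight below notch, same axes. Plate 8 mm thick, y -50 to 135 mm, x -32 to 35 mm, top at 165 mm. Below it is free but for two round posts (14 mm diameter) at (x 27, y -40) and (27, 125) mm and a base 14 mm high.
- gate_tab (a point): Centre of the gate's upright red tab, 12 mm (x) by 26 mm (y) by 30 mm high, top 41 mm above the plate; axes as notch. Gate shut: at x = -26, y = 60, z = 26 mm of notch. Below it the gate's bar, 10 mm (x) by 90 mm (y), top 11 mm above the plate, lies across the mouth when shut (y -20 to 70 mm).
- gate (a joint): How far the gate is slid open (m): 0 shut, fully across the mouth; 0.060 fully open, with stops at both ends. Slides along +y of notch with about 1.2 N of friction and stays where left. Starts shut or within 8 mm of it.
- jar_a: Filled jar, 66 mm diameter, 95 mm high, 0.38 kg, origin under its middle. A bystander.
- jar_b: Filled jar like jar_a. A bystander.
- jar_c: Filled jar like jar_a. A bystander.
- jar_d: Filled jar like jar_a. A bystander.
- jar_e: Smaller filled jar, 56 mm diameter, 75 mm high, origin under its middle. A bystander.
- bowl: Steel bowl, 120 mm across, 55 mm high, origin under its middle. A bystander.
- spatula_tip (a point): Middle of the blade's end, 190 mm from spatula_pivot along its x; axes as spatula_pivot. When hung, 118 mm below the rack's plate, 47 mm above the table.

How it is judged:
On the way, in this order (a step that is already met when the one before it is completed fails the run):
1. the gate has been slid aside, off the notch (value of joint gate above 0.04 m), for 0.1 s.
2. the spatula has been brought in to hang upright with its collar on the notch (x of spatula_collar in the frame of notch between -0.009 and 0.014 m and y of spatula_collar in the frame of notch between -0.009 and 0.009 m and z of spatula_collar in the frame of notch between -0.004 and 0.006 m and angle between spatula_pivot's own x axis and vertical above 2.94 rad), for 0.2 s.
At the end, for the whole second after the job is handed in: The spatula hangs at rest, blade down, within 0.2 rad of vertical, its collar lying on the rack's plate (within 4 mm of height) and centred over the notch (within 9 mm sideways, between -9 and 14 mm along it), and the gate is shut again to within 6 mm (x of spatula_collar in the frame of notch between -0.009 and 0.014 m and y of spatula_collar in the frame of notch between -0.009 and 0.009 m and z of spatula_collar in the frame of notch between -0.004 and 0.004 m and angle between spatula_pivot's own x axis and vertical above 2.94 rad and value of joint gate below 0.006 m and linear speed of spatula below 0.03 m/s); the robot touches nothing.
It fails at once if the spatula is dropped or put down on the table (height (world z) of spatula_tip below 0.006 m or height (world z) of spatula_pivot below 0.02 m).
It fails at once if a jar or the bowl is moved by more than 30 mm (distance of any of jar_a, jar_b, jar_c, jar_d, jar_e, bowl from where it was at the start of the episode above 0.03 m).
It also fails if it takes over 72 s, if anything falls off the work surface, if the arm or the gripper's body presses on something with over 40 N, if the wrist force passes 120 N, or if a joint passes its speed limit or range.

ROBOT

A 7-joint arm with a two-finger parallel gripper is mounted at the origin on the work surface. World frame = base frame: x ahead of the robot, y to its left, z up, the work surface at z = 0. Lengths are in m, angles in rad, forces in N, time in s.
With the tool pointing down it reaches from about 0.425 to 0.925 m from the base axis. Payload 6.8 kg.
Tool frame: the origin (TCP) lies at the very end of the fingers, on their centre line; the grasp point (between the pads) lies 19 mm behind it; z points along the fingers, x is the direction in which the jaws open and shut, and the axes are right-handed (so a half turn about z gives the same grasp; the last joint's range is limited). The gripper opens to 85 mm and grips with 20 to 120 N. Pads are 22 mm wide; open, the fingers measure 114 mm over their backs; the gripper's body (76 mm by 85 mm) begins 54 mm behind the grasp point. The pads swing forward as they close: fully open they stand 13 mm farther back than shut.
Start: joints at [1.199, 0.477, 0.022, 1.555, -0.011, 1.109, -0.083], TCP at [0.176, -0.652, 0.231] pointing down, gripper open.
Joint ranges: [-2.96, 2.96], [-0.34, 2.1], [-1.41, 1.46], [0.24, 2.44], [-1.37, 4.51], [0.17, 1.92], [-2.96, 2.96]. Speed limits (rad/s): [2.39, 2.39, 3.14, 3.14, 3.14, 3.14, 3.14].

INTERFACE

Orientations are given as a unit quaternion [w, x, y, z].
In Python, from station import get_obs, read_camera, calibration, hand_in, recognise, outline_of, place_of gives the robot as it stands.
- The arm moves only by the tool move_arm, never from a script. Its argument "steps" is a list of rows, each an object with "fingers": the finger opening in mm, from 0 to 85.4; "translation": the shift along the world's x, y, z in mm, a list of three; "turn": the turn about the world's z in rad. In form: [{"fingers": fingers, "translation": [dx, dy, dz], "turn": turn}, ...]. A call has 1 to 10 rows; each row shifts and turns the commanded pose from where the row before left it; what a row does not reach is not made up. A row lasts 1/8 s, in which the tool goes at most 62.5 mm and 10.7 degrees, less where a joint would pass 70% of its speed; a pose out of reach is approached as far as the arm can. A call with a gripper value outside its range is refused whole. The fingers move at their own pace and stop on an object; "newtons" is the grip in N (left out, the last holds). Time passes only in rows, so rows that do not move let the fingers close. It gives the time, the measured TCP pose, the force and the opening at its end, in the units of the state.
- get_obs(): the state, without advancing time (a new reading comes with each control period).
- read_camera(name): name is "side" or "top" or "wrist"; returns the picture (480x640x3 uint8, blue, green, red); there is no depth.
- calibration(name): a dict with "camera_matrix" (3x3 intrinsics, pixels), "rvec" (rotation vector, rad) and "tvec" (3), from world to camera coordinates, as OpenCV has them. Camera axes: x right, y down, z forward; pixel columns grow to the right and rows downward; lengths in m; the calibration is good to about 2 mm. The wrist camera is an equidistant fisheye: a pixel r from the principal point sees the ray r / f radians off the axis. A picture is of the moment at which its call begins: read the wrist's pose just before it. calibration takes no time and is no camera call; for the wrist camera it gives the pose at the moment of the call.
- hand_in(): hands the job in, once; it reports no verdict.
Trained networks look in the newest picture that a camera, given by its name, has taken for a name from the list of things; names that differ only in an ending like _2 or _b are one class to them, and where a whole thing is asked for, a point or a joint stands for the part that bears it (a point fixed in the world has none). Each returns a list of dicts, best first, with "conf" (0 to 1); they miss things now and then, are a little off and sometimes report something else, mostly with a low value. They report only what shows in the picture. A call takes as long as a camera call.
- recognise(camera, name): "xy" ([column, row] in pixels, amid what is visible of it).
- outline_of(camera, name): "mask" (480x640 bool, what is visible of it) and "xy" ([column, row] in pixels, amid what is visible of it).
- place_of(camera, name): "xy" ([column, row] in pixels: a listed point, or the origin of a listed thing).
The state is a dict: "t": time; "q": joint angles; "joint_vel": joint speeds; "joint_torque": joint torques, N m; "eef_pos": TCP position; "tool_rot": TCP orientation; "contact_force": force on the tool from outside, world axes, zero at the start; "torque": the same for the moment, N m; "gripper_width": opening from 0.0 (shut) to 1.0 (fully open).
Only numpy, scipy, OpenCV 4.12 (cv2) and the standard library are available. Lean on these libraries where they do the work, as an engineer would, in place of code of your own. Each camera call takes 0.05 s, during which the arm holds its last target.

## Working session

There is one attempt and no reset: what is moved stays moved. The work goes in short steps, Python scripts to look and compute and a tool call to move; the robot and the scene stay as the last step left them, time stands still between calls to the robot, and variables do not carry over. Pictures are saved under pics/ and viewed, and the job is handed in when it is done.

Besides the shell and the picture viewer there is one more tool, called after "Call:" in YAML: its name, and indented under it one key for each argument. move_arm: Moves the arm, as the interface text tells. Its arguments: {"type":"object","properties":{"steps":{"type":"array"},"newtons":{"type":"number"}},"required":["steps"]}

```bash
mkdir -p pics; ls; python3 - <<'E'
from station import *
import cv2
print(get_obs())
for c in ["side","top","wrist"]:
    im=read_camera(c); cv2.imwrite(f"pics/{c}0.png",im)
    k=calibration(c); print(c,{a:(b.tolist() if hasattr(b,'tolist') else b) for a,b in k.items()})
E
```

```text
pics
{'t': 0.0, 'q': array([ 1.19888446,  0.47782775,  0.02237596,  1.55641755, -0.01148037,
        1.10935666, -0.08305291]), 'joint_vel': array([-4.67743271e-04,  9.40846360e-04,  1.40966695e-04, -3.86060021e-04,
        5.39811255e-05, -6.39889939e-04, -4.18957662e-04]), 'joint_torque': array([ 8.49820208e-04, -5.96447325e+01,  1.60890877e+00, -2.81196606e+01,
        1.25965310e-02,  9.35904711e-03,  2.51149100e-05]), 'eef_pos': array([ 0.17581821, -0.65108557,  0.23032223]), 'tool_rot': array([-4.99781448e-04,  7.93979014e-01, -6.07944439e-01, -7.96556343e-04]), 'contact_force': array([-0.35132192,  0.38141284, -0.37643709]), 'torque': array([0.01113201, 0.03014556, 0.00215163]), 'gripper_width': 0.9991676861627469}
side {'camera_matrix': [[532.5403092436218, 0.0, 321.3702279030248], [0.0, 532.5403092436218, 237.81244048137597], [0.0, 0.0, 1.0]], 'rvec': [0.19655706479018062, -2.6437682280888564, 1.4901487522951113], 'tvec': [0.5188680606710806, 0.14160389615838215, 1.6352720251722155]}
top {'camera_matrix': [[463.85526772021825, 0.0, 321.0649494970639], [0.0, 463.85526772021825, 234.89659993812202], [0.0, 0.0, 1.0]], 'rvec': [2.151414451649039, -2.073407024600555, 0.21337691742474046], 'tvec': [-0.020936029183750548, 0.5700514965456711, 1.1903065159633832]}
wrist {'camera_matrix': [[371.64829954431775, 0.0, 318.770989347505], [0.0, 371.64829954431775, 241.87777556426147], [0.0, 0.0, 1.0]], 'rvec': [-2.308631470974308, 1.7681633158981567, 0.2545536653829493], 'tvec': [-0.674196137374879, -0.03654696901401046, 0.3793683211244781]}
```

View pics/side0.png

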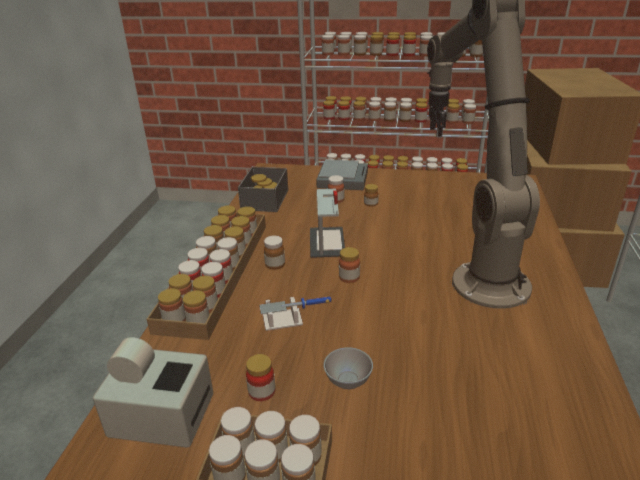

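View pics/top0.png

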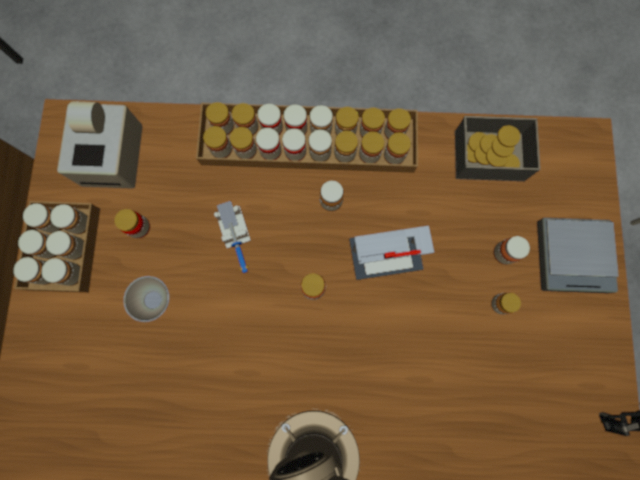

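View pics/wrist0.png

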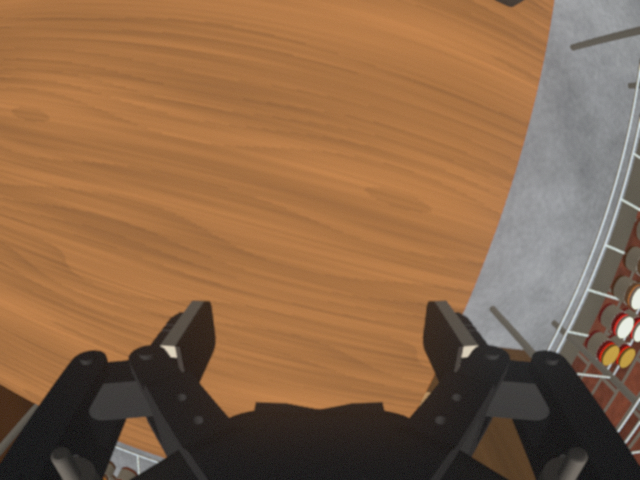

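The top view has world +x up and +y left. The spatula lies at about (240,240) and the rack is at about (395,250), with the red gate tab near (390,255). Next I'll measure positions.

```bash
cat > h.py <<'E'
from station import *
import cv2, numpy as np
def cam(c):
    k=calibration(c); R=cv2.Rodrigues(np.array(k["rvec"],float))[0]
    return np.array(k["camera_matrix"],float),R,np.array(k["tvec"],float).ravel()
def ray(c,xy,kk=None):
    K,R,t=kk or cam(c); x=(xy[0]-K[0,2])/K[0,0]; y=(xy[1]-K[1,2])/K[1,1]
    if c=="wrist":
        th=np.hypot(x,y); s=np.sin(th)/th if th>1e-9 else 1; d=np.array([x*s,y*s,np.cos(th)])
    else: d=np.array([x,y,1.])
    d=R.T@d; return -R.T@t, d/np.linalg.norm(d)
def atz(c,xy,z,kk=None):
    o,d=ray(c,xy,kk); return o+d*(z-o[2])/d[2]
def proj(c,P,kk=None):
    K,R,t=kk or cam(c); p=R@np.asarray(P,float)+t
    if c=="wrist":
        r=np.hypot(p[0],p[1]); th=np.arctan2(r,p[2]); x,y=p[:2]/r*th
    else: x,y=p[:2]/p[2]
    return np.array([K[0,0]*x+K[0,2],K[1,1]*y+K[1,2]])
E
python3 - <<'E'
from h import *
read_camera("top");read_camera("side")
hz=dict(spatula_pivot=.05,spatula_collar=.05,spatula_tip=.05,rest=0,notch=.165,rack=0,gate_tab=.191,jar_a=0,jar_e=0,bowl=0)
for n,z in hz.items():
  for c in ["top","side"]:
    for d in place_of(c,n)[:6]:
        if d["conf"]>.2: print(n,c,round(d["conf"],2),np.round(d["xy"],1),np.round(atz(c,d["xy"],z),4))
im=read_camera("top"); 
cv2.imwrite("pics/topc.png",cv2.resize(im[180:330,330:450],None,fx=5,fy=4,interpolation=cv2.INTER_CUBIC)[:600])
cv2.imwrite("pics/tops.png",cv2.resize(im[190:290,195:275],None,fx=6,fy=6,interpolation=cv2.INTER_CUBIC))
im=read_camera("side")
cv2.imwrite("pics/sidec.png",cv2.resize(im[160:280,290:410],None,fx=5,fy=5,interpolation=cv2.INTER_CUBIC))
E
```

```text
spatula_pivot top 0.69 [244.6 267.7] [0.4752 0.201  0.05  ]
spatula_pivot top 0.38 [503.2 250.7] [ 0.5469 -0.4915  0.05  ]
spatula_pivot side 0.91 [325.8 300.8] [0.4773 0.2125 0.05  ]
spatula_collar top 0.81 [234.7 239.6] [0.5505 0.2331 0.05  ]
spatula_collar top 0.67 [244.3 267.9] [0.4746 0.2017 0.05  ]
spatula_collar side 0.82 [304.  302.5] [0.5369 0.2281 0.05  ]
spatula_tip top 0.58 [221.5 203.3] [0.6507 0.2769 0.05  ]
spatula_tip side 0.55 [260.5 307.4] [0.6532 0.2657 0.05  ]
rest top 0.79 [229.3 226.7] [0.5966 0.2609 0.    ]
rest side 0.84 [284.4 321.4] [0.5898 0.2575 0.    ]
notch top 0.81 [411.8 236.3] [ 0.5531 -0.2234  0.165 ]
notch side 0.75 [327.3 196.4] [ 0.5356 -0.2089  0.165 ]
rack top 0.87 [398.8 255.6] [ 0.5315 -0.2188  0.    ]
rack side 0.91 [328.4 237.2] [ 0.5356 -0.2147  0.    ]
rack side 0.52 [337.8 197.3] [ 0.5449 -0.5305  0.    ]
gate_tab top 0.66 [241.  265.5] [0.4621 0.1859 0.191 ]
gate_tab top 0.62 [385.9 254.9] [ 0.5002 -0.1567  0.191 ]
gate_tab side 0.39 [335.9 196.1] [ 0.4995 -0.1631  0.191 ]
jar_a top 0.93 [330.5 204. ] [ 0.6737 -0.0231  0.    ]
jar_a top 
[... 426 characters left out ...]
a side 0.56 [370.9 202.7] [ 0.4078 -0.4984  0.    ]
jar_e top 0.93 [330.5 204. ] [ 0.6737 -0.0231  0.    ]
jar_e top 0.85 [499.8 302.7] [ 0.4111 -0.4956  0.    ]
jar_e top 0.73 [138.7 226.2] [0.5885 0.5172 0.    ]
jar_e top 0.65 [504.5 252.4] [ 0.5515 -0.5146  0.    ]
jar_e top 0.64 [314.  287.8] [0.433  0.0145 0.    ]
jar_e side 0.79 [348.5 277.3] [0.4356 0.0207 0.    ]
jar_e side 0.79 [265.8 390.3] [0.5781 0.5144 0.    ]
jar_e side 0.68 [335.6 197.1] [ 0.554  -0.5312  0.    ]
jar_e side 0.58 [273.3 264.2] [ 0.6902 -0.0216  0.    ]
jar_e side 0.56 [370.9 202.7] [ 0.4078 -0.4984  0.    ]
bowl side 0.88 [346.2 383.1] [0.3885 0.4644 0.    ]
bowl side 0.6 [367.8 203.1] [ 0.4197 -0.4935  0.    ]
```

View pics/topc.png

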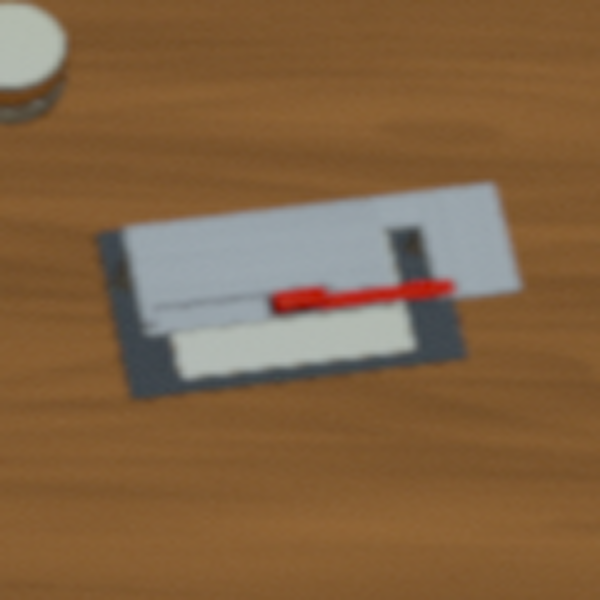

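View pics/sidec.png

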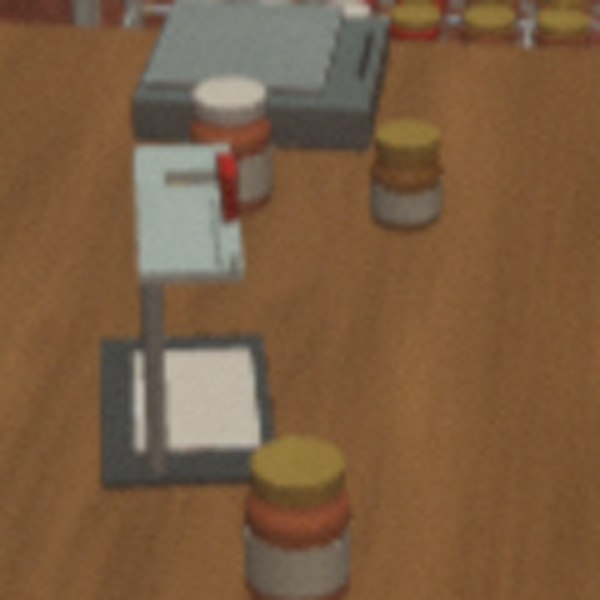

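View pics/tops.png

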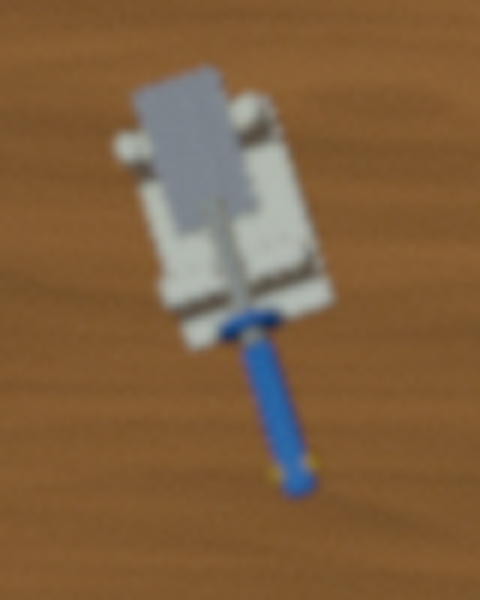

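```bash
python3 - <<'E'
from h import *
from scipy.optimize import least_squares
def W(T,x,y,z): 
    c,s=np.cos(T[2]),np.sin(T[2]); return [T[0]+c*x-s*y,T[1]+s*x+c*y,z]
px=[(355,237),(428.4,225.75),(434,252),(359.6,263.25)]
pl=[(35,135),(35,-50),(-32,-50),(-32,135)]
kk=cam("top")
f=lambda T:np.concatenate([proj("top",W(T,a/1e3,b/1e3,.165),kk)-p for p,(a,b) in zip(px,pl)])
s=least_squares(f,[.54,-.22,0.2]); print("notch",s.x,np.round(s.fun,1))
T=s.x
# side: plate corners
px2=[(290+135/5,160+145/5),(290+228/5,160+145/5),(290+243/5,160+277/5),(290+140/5,160+279/5)]
k2=cam("side")
pl2=[(35,-50),(-32,-50),(-32,135),(35,135)]
for p,(a,b) in zip(px2,pl2): print(np.array(p)-proj("side",W(T,a/1e3,b/1e3,.165),k2))
g=lambda T:np.concatenate([f(T)]+[proj("side",W(T,a/1e3,b/1e3,.165),k2)-p for p,(a,b) in zip(px2,pl2)])
s=least_squares(g,T); print("both",s.x,np.round(s.fun,1));T=s.x
# base
for (u,v) in [(97,232),(133,398),(466,357)]: 
    print("base",atz("top",(330+u/5,180+v/4),.014))
# tab
for u,v in [(298,298),(275,312),(325,290)]:
  for z in (.206,.191): print("tab",z,atz("top",(330+u/5,180+v/4),z))
for y in (60,68): print(W(T,-.026,y/1e3,.2),proj("top",W(T,-.026,y/1e3,.206),kk))
# spatula
q=lambda u,v:(195+u/6,190+v/6)
P=[atz("top",q(u,v),.05) for u,v in [(294,466),(250,323),(172,81)]]
print(P); d=P[2]-P[0]; print(np.linalg.norm(d),np.arctan2(d[1],d[0]))
d=P[1]-P[0]; print(np.linalg.norm(d),np.arctan2(d[1],d[0]))
E
```

```text
notch [ 0.53785985 -0.22265083  0.19048392] [-0.2 -0.2  0.3 -0.2  0.2  0.  -0.2  0.3]
[0.28284859 0.46818432]
[-0.26850749  1.12219789]
[-0.2654861   2.36314599]
[0.06668634 2.03634146]
both [ 0.53767764 -0.22151319  0.18903767] [-0.7 -0.2 -0.2 -0.1 -0.3  0.1 -0.7  0.3 -0.3 -0.3  0.3 -1.   0.2 -2.2
 -0.1 -1.9]
base [ 0.57371143 -0.07879651  0.014     ]
base [ 0.45870142 -0.10130872  0.014     ]
base [ 0.49366078 -0.28362454  0.014     ]
tab 0.206 [ 0.4989108  -0.16330707  0.206     ]
tab 0.191 [ 0.50144108 -0.16547472  0.191     ]
tab 0.206 [ 0.49020654 -0.15259158  0.206     ]
tab 0.191 [ 0.49261538 -0.15460973  0.191     ]
tab 0.206 [ 0.50413764 -0.17595158  0.206     ]
tab 0.191 [ 0.50674085 -0.17829564  0.191     ]
[np.float64(0.5008659863459766), np.float64(-0.16746781332879784), 0.2] [391.37858034 253.74259301]
[np.float64(0.4993626759682522), np.float64(-0.15961032913166284), 0.2] [388.02581905 254.25240996]
[array([0.47522829, 0.20257642, 0.05      ]), array([0.53911749, 0.22691393, 0.05      ]), array([0.65031069, 0.27091332, 0.05      ])]
0.1879462072768073 0.3721275376707672
0.06836770935062626 0.36396223689314927
```

Top-view fits, world frame:
- **Notch:** about (0.538, -0.222), yaw 0.19.
- **Gate tab:** about (0.500, -0.163).
- **Spatula pivot:** about (0.475, 0.202), yaw 0.37.

I'll move above the rack next and look again from the wrist.

Call:
move_arm:
  steps:
    - {"fingers":0,"translation":[32,43,9],"turn":-0.007}
    - {"fingers":0,"translation":[32,43,9],"turn":-0.007}
    - {"fingers":0,"translation":[32,43,9],"turn":-0.007}
    - {"fingers":0,"translation":[32,43,9],"turn":-0.007}
    - {"fingers":0,"translation":[32,43,9],"turn":-0.007}
    - {"fingers":0,"translation":[32,43,9],"turn":-0.007}
    - {"fingers":0,"translation":[32,43,9],"turn":-0.007}
    - {"fingers":0,"translation":[32,43,9],"turn":-0.007}
    - {"fingers":0,"translation":[32,43,9],"turn":-0.007}
    - {"fingers":0,"translation":[32,43,9],"turn":-0.01}

```text
t: 2.6
eef_pos: [0.4968, -0.2203, 0.3219]
tool_rot: [-0.0, 0.771, -0.637, 0.0]
contact_force: [1.6, -0.3, 0.2]
gripper_width: -0.002
```

```bash
python3 - <<'E'
from h import *
import json
k=calibration("wrist");im=read_camera("wrist"); cv2.imwrite("pics/w1.png",im)
o=get_obs(); print(o["t"],o["eef_pos"],o["tool_rot"],o["contact_force"],o["gripper_width"])
kk=cam("wrist")
for n,z in dict(notch=.165,gate_tab=.191,rack=0).items():
    for d in place_of("wrist",n)[:3]: print(n,round(d["conf"],2),np.round(d["xy"],1),np.round(atz("wrist",d["xy"],z,kk),4))
E
```

```text
2.65 [ 0.50197817 -0.21225114  0.32327958] [-0.0029014   0.7741057  -0.63304887  0.0010366 ] [4.91336633 5.68985335 1.65984389] -0.002680218404716411
notch 0.76 [327.6 170.3] [ 0.5466 -0.2103  0.165 ]
gate_tab 0.75 [249.2 205.4] [ 0.5113 -0.1563  0.191 ]
gate_tab 0.51 [ 11.2 119.5] [0.5538 0.0958 0.191 ]
gate_tab 0.25 [ 23.1 169.3] [0.5078 0.0725 0.191 ]
rack 0.83 [327.3 163. ] [ 0.5426 -0.2141  0.    ]
```

View pics/w1.png

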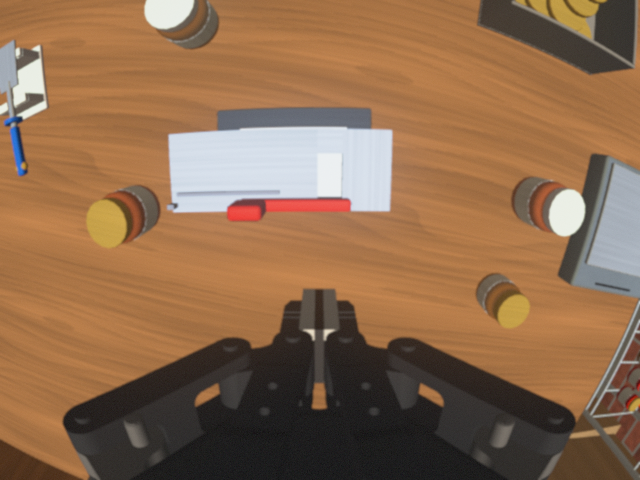

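Red tab at about (247,212), notch slot at about (329,175). The arm was still moving, so I'll retake the picture now that it has settled and fit the plate corners.

Call:
move_arm:
  steps:
    - {"fingers":0,"translation":[0,0,0],"turn":0}
    - {"fingers":0,"translation":[0,0,0],"turn":0}

```text
t: 3.05
eef_pos: [0.4951, -0.223, 0.3211]
tool_rot: [0.0, 0.77, -0.638, -0.0]
contact_force: [0.5, 0.0, -0.4]
gripper_width: 0.001
```

```bash
python3 - <<'E'
from h import *
im=read_camera("wrist"); cv2.imwrite("pics/w2.png",im)
np.save("kk2.npy",np.array([*calibration("wrist")["rvec"],*calibration("wrist")["tvec"]]))
o=get_obs(); print(o["t"],o["eef_pos"],o["tool_rot"],o["contact_force"],o["gripper_width"])
kk=cam("wrist")
for n,z in dict(notch=.165,gate_tab=.191).items():
    for d in place_of("wrist",n)[:1]: print(n,round(d["conf"],2),np.round(d["xy"],1),np.round(atz("wrist",d["xy"],z,kk),4))
v=im[80:240,150:410]
cv2.imwrite("pics/w2c.png",cv2.resize(v,None,fx=3,fy=3,interpolation=cv2.INTER_CUBIC))
E
```

```text
3.1 [ 0.49526582 -0.22283811  0.321134  ] [ 2.19774400e-04  7.70525482e-01 -6.37409143e-01 -1.29911327e-04] [0.90957037 0.11787766 0.16779142] 0.004380739939804958
notch 0.85 [326.  166.7] [ 0.5418 -0.2199  0.165 ]
gate_tab 0.76 [245.1 203.6] [ 0.5058 -0.1645  0.191 ]
```

View pics/w2c.png

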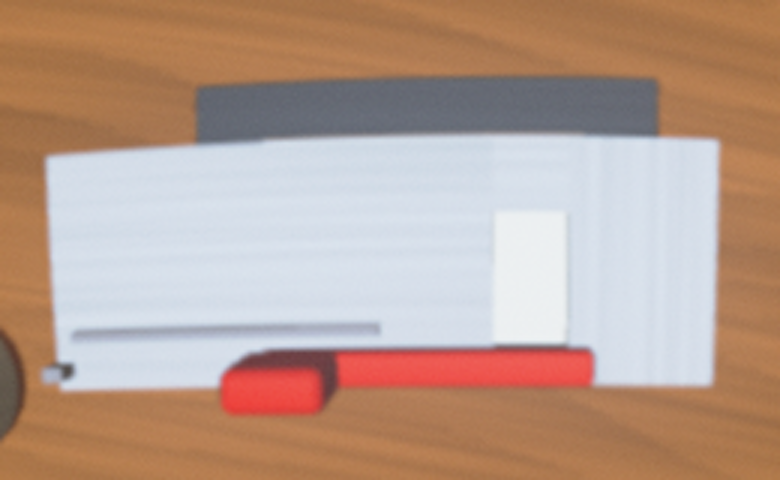

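```bash
cat >> h.py <<'E'
def W(T,x,y,z):
    c,s=np.cos(T[2]),np.sin(T[2]); return np.array([T[0]+c*x-s*y,T[1]+s*x+c*y,z])
def inv(T,P):
    c,s=np.cos(T[2]),np.sin(T[2]); d=np.asarray(P)[:2]-T[:2]; return np.array([c*d[0]+s*d[1],-s*d[0]+c*d[1]])
E
python3 - <<'E'
from h import *
from scipy.optimize import least_squares
kk=cam("wrist"); q=lambda u,v:np.array([150+u/3,80+v/3])
# plate corners + notch closed end corners (x=15, y=±10)
obs=[((46,157),35,135),((719,140),35,-50),((713,385),-32,-50),((61,390),-32,135),((494,211),15,10),((567,211),15,-10)]
f=lambda T:np.concatenate([proj("wrist",W(T,a/1e3,b/1e3,.165),kk)-q(*p) for p,a,b in obs])
s=least_squares(f,[.54,-.22,.19]);T=s.x;print(T,np.round(s.fun,1))
np.save("T.npy",T)
# tab top corners z=.206
for p in [(222,370),(325,368),(320,413),(224,413)]: print("tabtop",np.round(inv(T,atz("wrist",q(*p),.206,kk))*1e3,1))
for p in [(594,350),(593,384)]: print("bar end",np.round(inv(T,atz("wrist",q(*p),.176,kk))*1e3,1))
print(proj("wrist",[*get_obs()["eef_pos"]],kk))
print("target",W(T,-.026,.022,.18), "tcp notch frame",inv(T,get_obs()["eef_pos"]))
E
```

```text
[ 0.54054725 -0.22062042  0.19103111] [ 0.1 -0.  -0.2 -0.  -0.3 -0.1 -0.1  0.1 -0.2  0.   0.6  0. ]
tabtop [-20.   74.7]
tabtop [-19.9  49.4]
tabtop [-30.8  51.1]
tabtop [-30.5  74.8]
bar end [-20.8 -16.2]
bar end [-29.9 -16.1]
[318.08825174 307.56015841]
target [ 0.51084305 -0.20395728  0.18      ] tcp notch frame [-0.04450417  0.00682054]
```

The wrist fit is good to 0.6 px. It gives the notch at (0.5405, -0.2206), yaw 0.191, and the gate about 3 mm open. I'll lower the closed fingers beside the tab and push +y.

Call:
move_arm:
  steps:
    - {"fingers":0,"translation":[8,9,-20],"turn":0}
    - {"fingers":0,"translation":[8,10,-40],"turn":0}
    - {"fingers":0,"translation":[0,0,-40],"turn":0}
    - {"fingers":0,"translation":[0,0,-25],"turn":0}
    - {"fingers":0,"translation":[0,0,-12],"turn":0}
    - {"fingers":0,"translation":[0,0,0],"turn":0}
    - {"fingers":0,"translation":[-2,10,0],"turn":0}
    - {"fingers":0,"translation":[-2,10,0],"turn":0}
    - {"fingers":0,"translation":[-2,10,0],"turn":0}
    - {"fingers":0,"translation":[-2,10,0],"turn":0}

```text
t: 4.45
eef_pos: [0.5043, -0.1619, 0.1849]
tool_rot: [-0.0, 0.771, -0.636, 0.001]
contact_force: [1.3, -0.4, 1.5]
gripper_width: 0.001
```

```bash
python3 - <<'E'
from h import *
im=read_camera("wrist"); cv2.imwrite("pics/w3.png",im)
o=get_obs();T=np.load("T.npy"); print(o["t"],o["eef_pos"],inv(T,o["eef_pos"]),o["contact_force"])
E
```

```text
4.5 [ 0.50396061 -0.16033421  0.18471287] [-0.02447446  0.0661363 ] [ 0.37669369  0.10851779 -0.12200629]
```

View pics/w3.png

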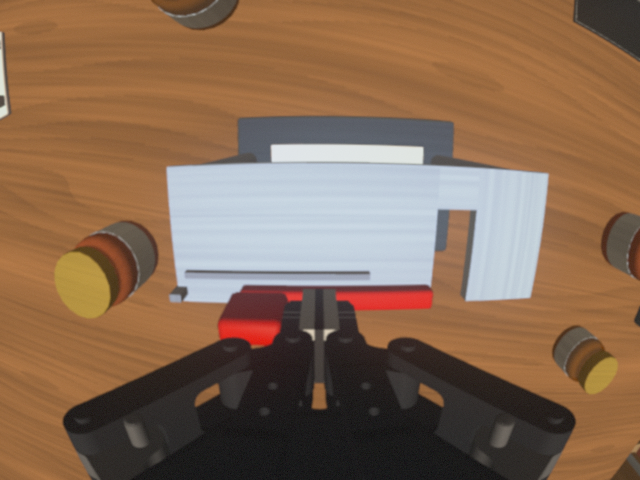

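The gate is sliding. Its bar end at (432,297) is just past the notch edge, so it is about 31 mm open. I'll push another 22 mm.

Call:
move_arm:
  steps:
    - {"fingers":0,"translation":[-2,10,0],"turn":0}
    - {"fingers":0,"translation":[-2,9,0],"turn":0}
    - {"fingers":0,"translation":[0,3,0],"turn":0}
    - {"fingers":0,"translation":[0,0,0],"turn":0}

```text
t: 5.0
eef_pos: [0.4997, -0.1402, 0.1841]
tool_rot: [0.0, 0.771, -0.636, -0.0]
contact_force: [-0.3, -0.5, -0.5]
gripper_width: 0.004
```

```bash
python3 - <<'E'
from h import *
im=read_camera("wrist"); cv2.imwrite("pics/w4.png",im)
kk=cam("wrist")
o=get_obs();T=np.load("T.npy"); print(o["t"],o["eef_pos"],inv(T,o["eef_pos"]),o["contact_force"])
m=(im[:,:,2]>150)&(im[:,:,1]<70)&(im[:,:,0]<70); m[:270]=0;m[:,:200]=0
ys,xs=np.where(m); print(xs.max(),ys[xs>xs.max()-4]); p=(xs.max(),ys[xs>xs.max()-4].mean()); print(inv(T,atz("wrist",p,.176,kk))*1e3)
E
```

```text
5.05 [ 0.49975376 -0.14046106  0.18408146] [-0.02483145  0.0864467 ] [-0.39124115 -0.59055111 -0.61151334]
430 [290 290 290 291 291 291 292 292 292 292 293 293 293 293 294 294 294 294
 295 295 295 295 296 296 296 296 297 297 297 297 298 298 298 298 299 299
 299 300 300 300 301 301 301 301 302 302 302 302 303 303 303 303 304 304
 304 304 305 305 305 306 306 306 307 307 307]
[-25.11053496  35.18830061]
```

View pics/w4.png

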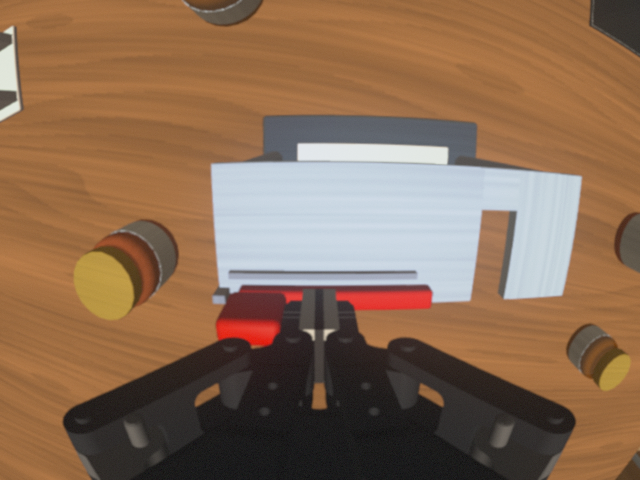

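The gate is about 55 mm open. Next I'll retreat and move to look at the spatula handle.

Call:
move_arm:
  steps:
    - {"fingers":0,"translation":[0,-4,5],"turn":0}
    - {"fingers":0,"translation":[0,0,40],"turn":0}
    - {"fingers":50,"translation":[0,20,40],"turn":0.02}
    - {"fingers":50,"translation":[-12,50,0],"turn":0.03}
    - {"fingers":50,"translation":[-12,55,0],"turn":0.03}
    - {"fingers":50,"translation":[-14,55,0],"turn":0.03}
    - {"fingers":50,"translation":[-14,55,0],"turn":0.03}
    - {"fingers":50,"translation":[-14,55,0],"turn":0.03}
    - {"fingers":50,"translation":[-14,40,-20],"turn":0.01}
    - {"fingers":50,"translation":[0,4,-20],"turn":0}

```text
t: 6.3
eef_pos: [0.4191, 0.1926, 0.2297]
tool_rot: [-0.001, 0.827, -0.562, 0.0]
contact_force: [-0.2, -0.2, -0.5]
gripper_width: 0.585
```

Call:
move_arm:
  steps:
    - {"fingers":50,"translation":[0,0,0],"turn":0}
    - {"fingers":50,"translation":[0,0,0],"turn":0}
    - {"fingers":50,"translation":[0,0,0],"turn":0}

```text
t: 6.68
eef_pos: [0.4208, 0.1888, 0.2302]
tool_rot: [-0.001, 0.825, -0.565, 0.0]
contact_force: [-0.1, 1.1, 0.4]
gripper_width: 0.582
```

```bash
python3 - <<'E'
from h import *
im=read_camera("wrist"); cv2.imwrite("pics/w5.png",im)
kk=cam("wrist")
o=get_obs();print(o["t"],o["eef_pos"],o["tool_rot"],o["gripper_width"])
for n in ["spatula_pivot","spatula_collar","spatula_tip"]:
    for d in place_of("wrist",n)[:2]: print(n,round(d["conf"],2),np.round(d["xy"],1),np.round(atz("wrist",d["xy"],.05,kk),4))
E
```

```text
6.725 [0.42072589 0.1888536  0.2300806 ] [-4.88242428e-04  8.24896296e-01 -5.65283682e-01  4.70101445e-04] 0.5857931007333185
spatula_pivot 0.82 [325.5 151.6] [0.4767 0.2043 0.05  ]
spatula_collar 0.71 [328.8  68.1] [0.546  0.2281 0.05  ]
```

View pics/w5.png

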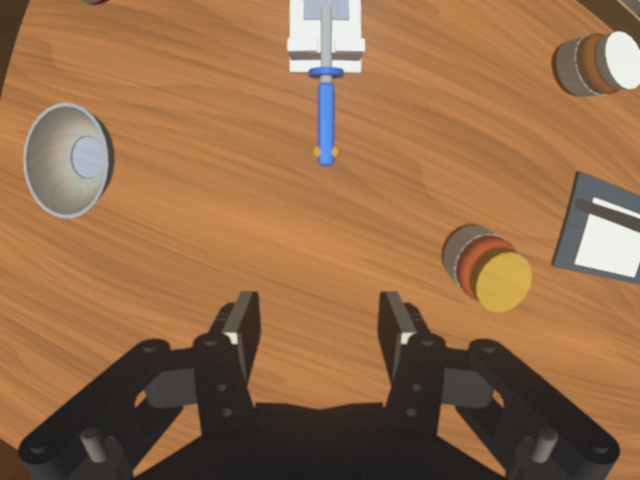

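The buttons are at (318,152) and (335,152), which puts the pivot at (0.4765, 0.204). The handle is parallel to the image column, so the yaw is right.

Call:
move_arm:
  steps:
    - {"fingers":50,"translation":[20,5,-20],"turn":0}
    - {"fingers":50,"translation":[20,5,-40],"turn":0}
    - {"fingers":50,"translation":[15,5,-40],"turn":0}
    - {"fingers":50,"translation":[0,0,-20],"turn":0}
    - {"fingers":50,"translation":[0,0,0],"turn":0}
    - {"fingers":50,"translation":[0,0,0],"turn":0}

```text
t: 7.62
eef_pos: [0.4755, 0.2046, 0.1103]
tool_rot: [-0.001, 0.825, -0.565, 0.0]
contact_force: [-0.0, -0.1, 0.6]
gripper_width: 0.59
```

```bash
python3 - <<'E'
from h import *
im=read_camera("wrist"); cv2.imwrite("pics/w6.png",im)
kk=cam("wrist")
o=get_obs();print(o["t"],o["eef_pos"],o["tool_rot"],o["gripper_width"])
for n in ["spatula_pivot"]:
    for d in place_of("wrist",n)[:2]: print(n,round(d["conf"],2),np.round(d["xy"],1),np.round(atz("wrist",d["xy"],.05,kk),4))
E
```

```text
7.675 [0.47568567 0.20474331 0.11055968] [-8.48837533e-04  8.25323411e-01 -5.64659387e-01  5.68653189e-04] 0.5840551752370994
spatula_pivot 0.97 [321.5 256.7] [0.4788 0.2041 0.05  ]
```

View pics/w6.png

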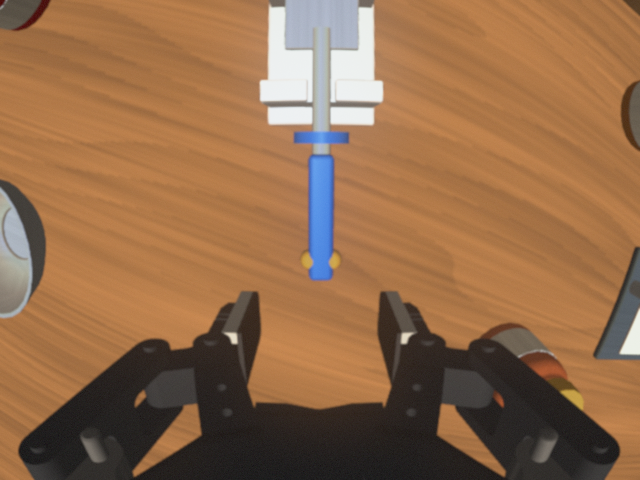

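The buttons are centred at about (320.5,260), 1 mm ahead of the TCP. Descending and gripping.

Call:
move_arm:
  steps:
    - {"fingers":50,"translation":[1,0,-30],"turn":0}
    - {"fingers":50,"translation":[0,0,-30],"turn":0}
    - {"fingers":50,"translation":[0,0,-19],"turn":0}
    - {"fingers":50,"translation":[0,0,0],"turn":0}
    - {"fingers":35,"translation":[0,0,0],"turn":0}
    - {"fingers":15,"translation":[0,0,0],"turn":0}
    - {"fingers":10,"translation":[0,0,0],"turn":0}
    - {"fingers":10,"translation":[0,0,0],"turn":0}
    - {"fingers":10,"translation":[0,0,0],"turn":0}
  newtons: 80

```text
t: 8.85
eef_pos: [0.4764, 0.2045, 0.0306]
tool_rot: [-0.0, 0.825, -0.565, 0.0]
contact_force: [2.0, 0.7, -0.2]
gripper_width: 0.224
```

```bash
python3 - <<'E'
from h import *
im=read_camera("wrist"); cv2.imwrite("pics/w7.png",im)
o=get_obs();print(o["t"],o["eef_pos"],o["tool_rot"],o["gripper_width"]*85.4,o["contact_force"])
E
```

```text
8.9 [0.47636838 0.20450085 0.03052255] [-3.23627389e-04  8.25320684e-01 -5.64664177e-01  1.78777097e-04] 18.94679088902927 [1.04593576 1.0401326  0.50106388]
```

View pics/w7.png

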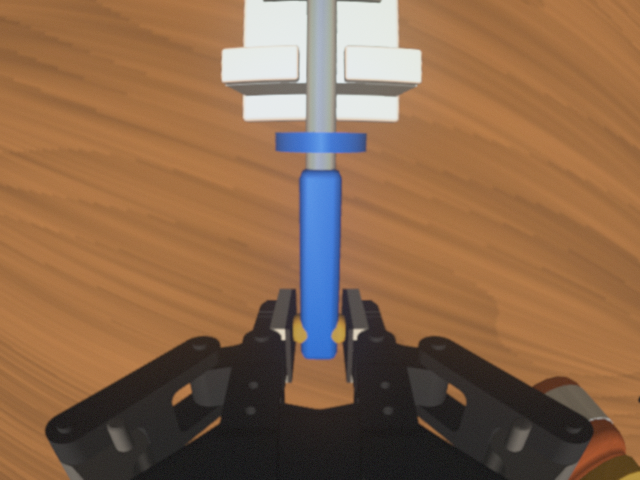

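The pads are on both brass domes. Lifting a little, with a check on the opening.

Call:
move_arm:
  steps:
    - {"fingers":10,"translation":[0,0,0],"turn":0}
    - {"fingers":10,"translation":[0,0,4],"turn":0}
    - {"fingers":10,"translation":[0,0,8],"turn":0}
    - {"fingers":10,"translation":[0,0,8],"turn":0}

```text
t: 9.4
eef_pos: [0.4756, 0.2041, 0.0507]
tool_rot: [0.0, 0.825, -0.565, -0.0]
contact_force: [-0.3, 0.7, -1.2]
gripper_width: 0.227
```

```bash
python3 - <<'E'
from h import *
im=read_camera("wrist"); cv2.imwrite("pics/w8.png",im)
o=get_obs();print(o["t"],o["eef_pos"],o["gripper_width"]*85.4,o["contact_force"],o["torque"])
im=read_camera("side");cv2.imwrite("pics/s8.png",cv2.resize(im[230:370,220:400],None,fx=4,fy=4))
E
```

```text
9.45 [0.47617366 0.20435361 0.05164612] 19.037161941566865 [-0.04226517 -0.28860867 -0.07970952] [-0.14031532  0.20854404 -0.03552795]
```

View pics/w8.png

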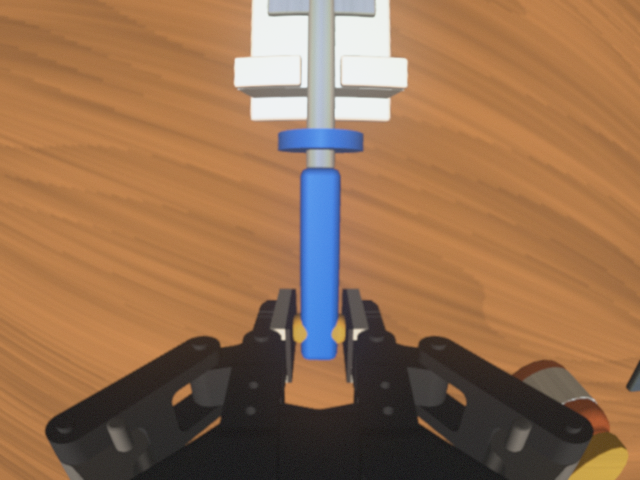

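View pics/s8.png

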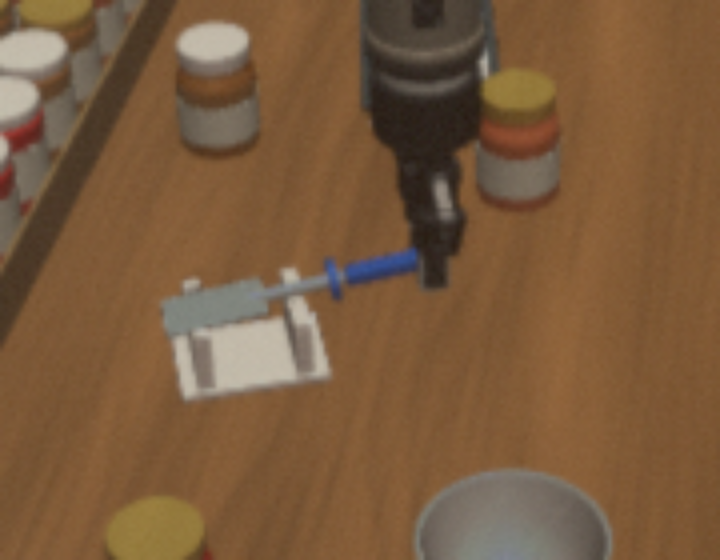

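The spatula is held nearly level and clear of the rest. Lifting high, moderately slowly.

Call:
move_arm:
  steps:
    - {"fingers":10,"translation":[0,0,12],"turn":0}
    - {"fingers":10,"translation":[0,0,25],"turn":0}
    - {"fingers":10,"translation":[0,0,35],"turn":0}
    - {"fingers":10,"translation":[0,0,40],"turn":0}
    - {"fingers":10,"translation":[0,0,40],"turn":0}
    - {"fingers":10,"translation":[0,0,40],"turn":0}
    - {"fingers":10,"translation":[0,0,40],"turn":0}
    - {"fingers":10,"translation":[0,0,30],"turn":0}
    - {"fingers":10,"translation":[0,0,15],"turn":0}
    - {"fingers":10,"translation":[0,0,0],"turn":0}

```text
t: 10.75
eef_pos: [0.476, 0.2045, 0.3278]
tool_rot: [-0.0, 0.825, -0.565, 0.0]
contact_force: [0.1, 0.4, -2.2]
gripper_width: 0.223
```

```bash
python3 - <<'E'
from h import *
im=read_camera("wrist"); cv2.imwrite("pics/w9.png",im)
o=get_obs();print(o["t"],o["eef_pos"],o["gripper_width"]*85.4,o["contact_force"],o["torque"])
E
```

```text
10.8 [0.47558705 0.20408595 0.32663284] 18.991051653999385 [ 0.24864354 -0.49971233 -2.69538808] [-0.07715905  0.23376292 -0.00612904]
```

View pics/w9.png

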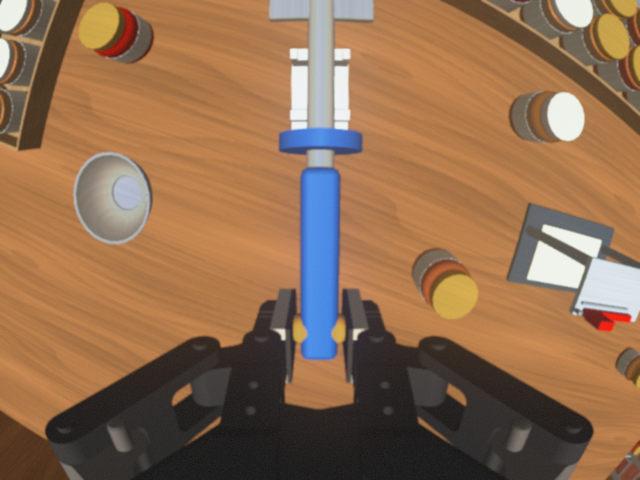

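Held level at height. Loosening to 20 N first.

Call:
move_arm:
  steps:
    - {"fingers":10,"translation":[0,0,0],"turn":0}
    - {"fingers":10,"translation":[0,0,0],"turn":0}
    - {"fingers":10,"translation":[0,0,0],"turn":0}
  newtons: 20

```text
t: 11.18
eef_pos: [0.4758, 0.2042, 0.3267]
tool_rot: [0.0, 0.825, -0.565, -0.0]
contact_force: [0.2, -0.0, -1.7]
gripper_width: 0.217
```

```bash
python3 - <<'E'
from h import *
im=read_camera("wrist"); cv2.imwrite("pics/w10.png",im)
o=get_obs();print(o["t"],o["eef_pos"],o["gripper_width"]*85.4,o["contact_force"],o["torque"])
E
```

```text
11.225 [0.47587872 0.2042961  0.32688462] 19.087811585940795 [ 0.33152542  0.00337568 -2.31721986] [-0.08207531  0.17435553 -0.00343003]
```

View pics/w10.png

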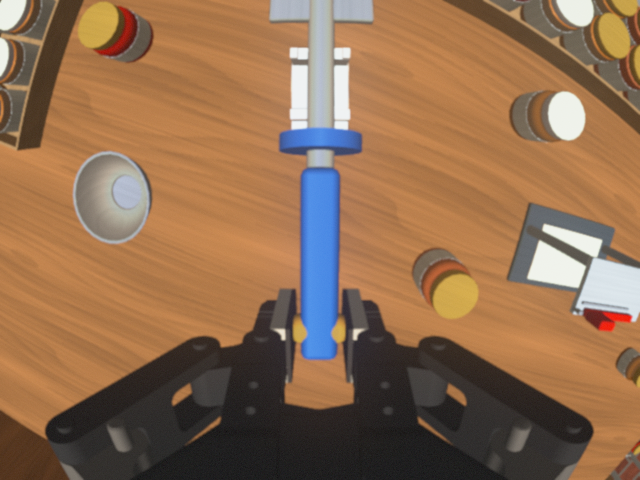

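No turn at 20 N. Trying lower.

Call:
move_arm:
  steps:
    - {"fingers":10,"translation":[0,0,0],"turn":0}
    - {"fingers":10,"translation":[0,0,0],"turn":0}
    - {"fingers":10,"translation":[0,0,0],"turn":0}
  newtons: 4

```text
t: 11.6
eef_pos: [0.476, 0.2044, 0.3273]
tool_rot: [-0.0, 0.825, -0.565, 0.0]
contact_force: [0.0, -0.2, -1.7]
gripper_width: 0.224
```

```bash
python3 - <<'E'
from h import *
im=read_camera("wrist"); cv2.imwrite("pics/w11.png",im)
o=get_obs();print(o["t"],o["eef_pos"],o["gripper_width"]*85.4,o["contact_force"],o["torque"])
E
```

```text
11.65 [0.47601064 0.20433996 0.32733657] 19.349459738108806 [ 0.96942467  0.49977639 -1.97299871] [-0.09409326  0.23068278  0.05516668]
```

View pics/w11.png

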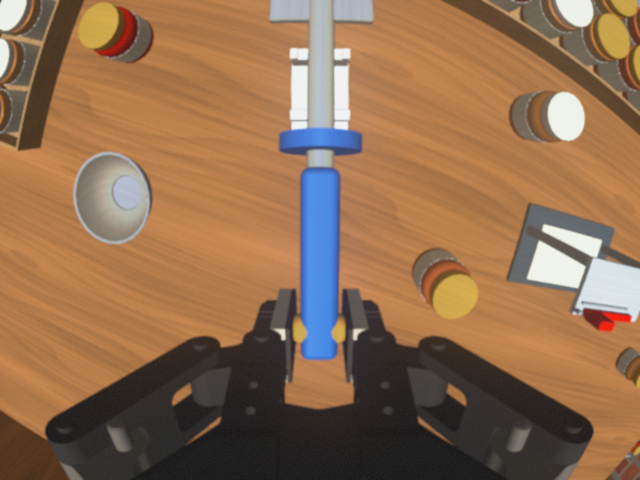

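4 N is accepted, but the spatula doesn't turn, so the grip is probably clamped at 20 N. I'll ease the commanded opening up in small steps instead.

Call:
move_arm:
  steps:
    - {"fingers":15,"translation":[0,0,0],"turn":0}
    - {"fingers":17,"translation":[0,0,0],"turn":0}
  newtons: 20

```text
t: 11.9
eef_pos: [0.476, 0.2043, 0.3273]
tool_rot: [-0.0, 0.825, -0.565, 0.0]
contact_force: [-0.1, -0.6, -2.3]
gripper_width: 0.22
```

```bash
cat > look.py <<'E'
import sys
from h import *
p=read_camera("wrist"); cv2.imwrite(f"pics/{sys.argv[1]}.png",p)
o=get_obs();print(o["t"],o["eef_pos"].round(4),o["gripper_width"]*85.4,o["contact_force"].round(2),o["torque"].round(3))
m=(p[:,:,0]>150)&(p[:,:,2]<90)&(p[:,:,1]<140); m[:, :250]=0; m[:,390:]=0
ys,xs=np.where(m); print("blue rows",ys.min(),ys.max(),"n",len(ys),"cols",xs.min(),xs.max())
E
python3 look.py w12
```

```text
11.95 [0.476  0.2043 0.3273] 18.837052040245766 [-0.12 -0.2  -1.28] [-0.066  0.243  0.042]
blue rows 129 358 n 4880 cols 282 357
```

Call:
move_arm:
  steps:
    - {"fingers":18,"translation":[0,0,0],"turn":0}
    - {"fingers":18,"translation":[0,0,0],"turn":0}

```text
t: 12.2
eef_pos: [0.476, 0.2043, 0.3273]
tool_rot: [-0.0, 0.825, -0.565, 0.0]
contact_force: [-0.5, 0.2, -0.8]
gripper_width: 0.223
```

```bash
python3 look.py w13
```

```text
12.25 [0.476  0.2043 0.3273] 18.742903102517122 [-0.22 -0.52 -1.95] [-0.089  0.237  0.006]
blue rows 129 358 n 4844 cols 282 357
```

Call:
move_arm:
  steps:
    - {"fingers":18.6,"translation":[0,0,0],"turn":0}
    - {"fingers":18.6,"translation":[0,0,0],"turn":0}

```text
t: 12.5
eef_pos: [0.476, 0.2043, 0.3273]
tool_rot: [-0.0, 0.825, -0.565, 0.0]
contact_force: [0.6, -0.1, -1.5]
gripper_width: 0.222
```

```bash
python3 look.py w14
```

```text
12.55 [0.476  0.2043 0.3273] 19.0720934149452 [-0.64 -0.64 -1.84] [-0.125  0.248  0.062]
blue rows 129 358 n 4897 cols 282 357
```

Call:
move_arm:
  steps:
    - {"fingers":19,"translation":[0,0,0],"turn":0}
    - {"fingers":19,"translation":[0,0,0],"turn":0}

```text
t: 12.8
eef_pos: [0.476, 0.2043, 0.3273]
tool_rot: [0.0, 0.825, -0.565, -0.0]
contact_force: [0.0, 0.1, -2.1]
gripper_width: 0.223
```

```bash
python3 look.py w15
```

```text
12.85 [0.476  0.2044 0.3273] 19.25599777347118 [ 0.39 -0.92 -1.06] [-0.092  0.174  0.003]
blue rows 129 358 n 4944 cols 282 357
```

Call:
move_arm:
  steps:
    - {"fingers":19.4,"translation":[0,0,0],"turn":0}
    - {"fingers":19.4,"translation":[0,0,0],"turn":0}

```text
t: 13.1
eef_pos: [0.476, 0.2043, 0.3273]
tool_rot: [0.0, 0.825, -0.565, -0.0]
contact_force: [0.0, 0.3, -2.0]
gripper_width: 0.227
```

```bash
python3 look.py w16
```

```text
13.15 [0.476  0.2043 0.3273] 19.28661297037143 [ 0.81  0.38 -2.34] [-0.04   0.204  0.035]
blue rows 129 358 n 5464 cols 282 356
```

Call:
move_arm:
  steps:
    - {"fingers":19.7,"translation":[0,0,0],"turn":0}
    - {"fingers":19.7,"translation":[0,0,0],"turn":0}

```text
t: 13.4
eef_pos: [0.476, 0.2043, 0.3273]
tool_rot: [0.0, 0.825, -0.565, 0.0]
contact_force: [0.6, 0.1, -1.5]
gripper_width: 0.235
```

```bash
python3 look.py w17
```

```text
13.45 [0.476  0.2043 0.3273] 19.928355354218027 [-0.37 -0.36 -1.92] [-0.09   0.199  0.001]
blue rows 129 358 n 5654 cols 283 356
```

View pics/w17.png

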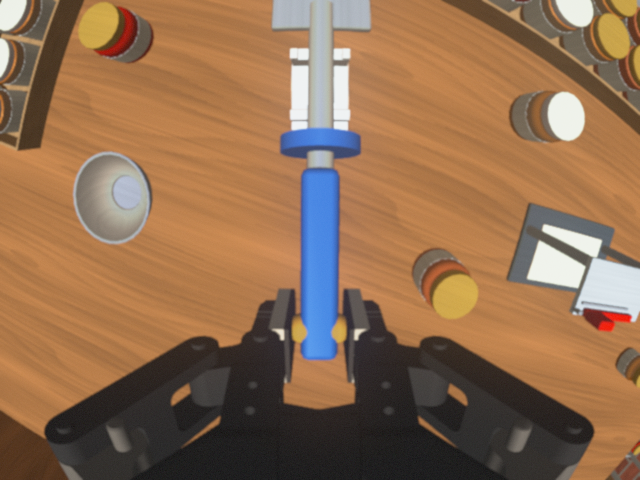

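It is starting to sag slowly (the collar now reads as tilted). I'll continue in gentle steps.

Call:
move_arm:
  steps:
    - {"fingers":20.1,"translation":[0,0,0],"turn":0}
    - {"fingers":20.4,"translation":[0,0,0],"turn":0}

```text
t: 13.7
eef_pos: [0.4761, 0.2044, 0.3274]
tool_rot: [-0.0, 0.825, -0.565, 0.0]
contact_force: [0.5, -0.8, -1.1]
gripper_width: 0.238
```

```bash
python3 look.py w18
```

```text
13.75 [0.4761 0.2044 0.3274] 20.509192997577582 [ 1.2  -0.   -2.27] [-0.04   0.117  0.055]
blue rows 134 359 n 6730 cols 286 352
```

Call:
move_arm:
  steps:
    - {"fingers":20.7,"translation":[0,0,0],"turn":0}
    - {"fingers":21,"translation":[0,0,0],"turn":0}

```text
t: 14.0
eef_pos: [0.476, 0.2043, 0.3273]
tool_rot: [0.0, 0.825, -0.565, -0.0]
contact_force: [-1.4, -0.8, -2.3]
gripper_width: 0.25
```

```bash
python3 look.py w19
```

```text
14.05 [0.4759 0.2043 0.3272] 21.26817713899003 [ 0.11 -0.39 -1.34] [-0.055  0.181 -0.034]
blue rows 217 358 n 2085 cols 294 347
```

View pics/w19.png

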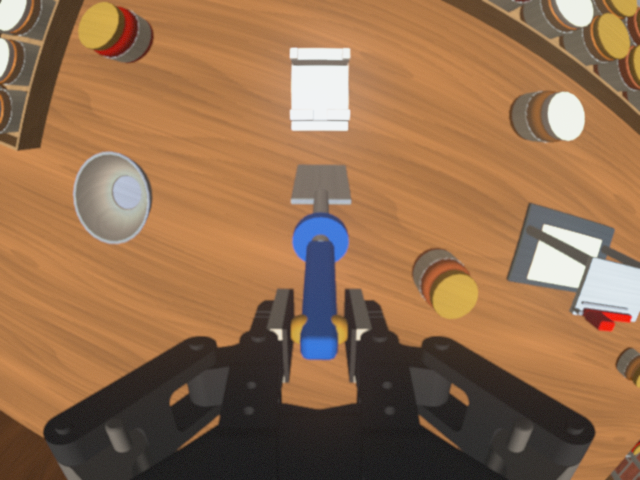

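The blade has swung about 60° down. Slightly looser.

Call:
move_arm:
  steps:
    - {"fingers":21.2,"translation":[0,0,0],"turn":0}
    - {"fingers":21.4,"translation":[0,0,0],"turn":0}
    - {"fingers":21.4,"translation":[0,0,0],"turn":0}

```text
t: 14.42
eef_pos: [0.4762, 0.2044, 0.3274]
tool_rot: [-0.0, 0.825, -0.565, 0.0]
contact_force: [0.3, -0.0, -2.1]
gripper_width: 0.254
```

```bash
python3 look.py w20
```

```text
14.475 [0.4761 0.2044 0.3274] 21.506544034701715 [ 0.33 -0.69 -2.22] [-0.029  0.032 -0.028]
blue rows 222 358 n 2093 cols 294 346
```

View pics/w20.png

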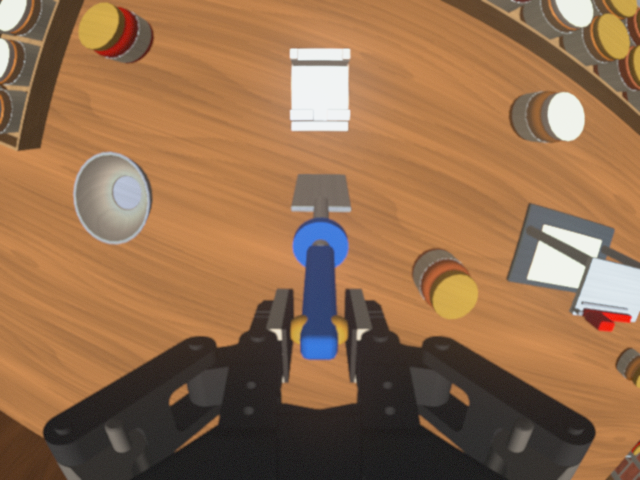

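```bash
cat > ang.py <<'E'
from h import *
o=get_obs();kk=cam("wrist");R=cv2.Rodrigues(np.zeros(3))[0]
w,x,y,z=o["tool_rot"]; xa=np.array([1-2*(y*y+z*z),2*(x*y+w*z)]); yaw=np.arctan2(xa[1],xa[0])+np.pi/2
piv=o["eef_pos"]+[0,0,.019]
for a in (40,50,60,70,80,90,95):
    a=np.radians(a); d=np.array([np.cos(a)*np.cos(yaw),np.cos(a)*np.sin(yaw),-np.sin(a)])
    print(int(np.degrees(a)+.5),proj("wrist",piv+.072*d,kk).round(0),proj("wrist",piv+.19*d,kk).round(0))
E
python3 ang.py
```

```text
40 [318. 170.] [319.  26.]
50 [318. 187.] [319.  66.]
60 [319. 205.] [319. 105.]
70 [319. 224.] [319. 143.]
80 [319. 244.] [319. 181.]
90 [319. 265.] [319. 219.]
95 [319. 276.] [319. 238.]
```

It is at about 79° now. Slightly looser again.

Call:
move_arm:
  steps:
    - {"fingers":21.7,"translation":[0,0,0],"turn":0}
    - {"fingers":21.9,"translation":[0,0,0],"turn":0}
    - {"fingers":21.9,"translation":[0,0,0],"turn":0}

```text
t: 14.85
eef_pos: [0.4761, 0.2044, 0.3273]
tool_rot: [-0.0, 0.825, -0.565, 0.0]
contact_force: [0.5, -0.5, -2.2]
gripper_width: 0.257
```

```bash
python3 look.py w21
```

```text
14.9 [0.4761 0.2044 0.3274] 21.99049598016463 [ 0.79  0.56 -1.57] [ 0.    -0.028  0.021]
blue rows 224 358 n 2104 cols 294 346
```

View pics/w21.png

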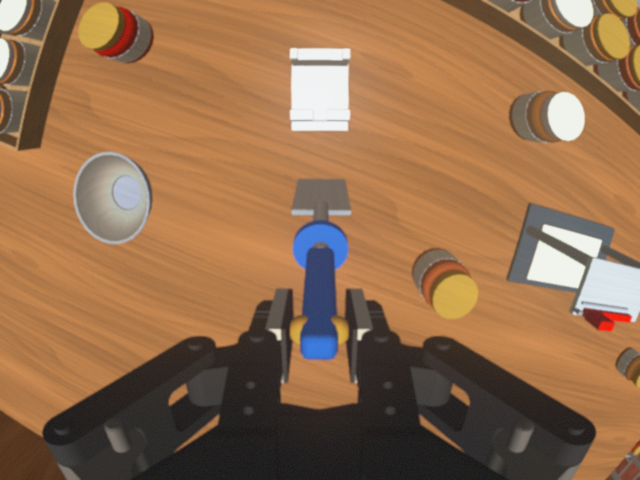

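Call:
move_arm:
  steps:
    - {"fingers":22.2,"translation":[0,0,0],"turn":0}
    - {"fingers":22.4,"translation":[0,0,0],"turn":0}
    - {"fingers":22.4,"translation":[0,0,0],"turn":0}

```text
t: 15.28
eef_pos: [0.476, 0.2043, 0.3273]
tool_rot: [0.0, 0.825, -0.565, -0.0]
contact_force: [0.2, 0.5, -2.2]
gripper_width: 0.261
```

```bash
python3 look.py w22
```

```text
15.325 [0.476  0.2043 0.3273] 22.57934108683868 [-0.15 -0.44 -2.29] [ 0.009 -0.036  0.033]
blue rows 232 357 n 2124 cols 294 346
```

View pics/w22.png

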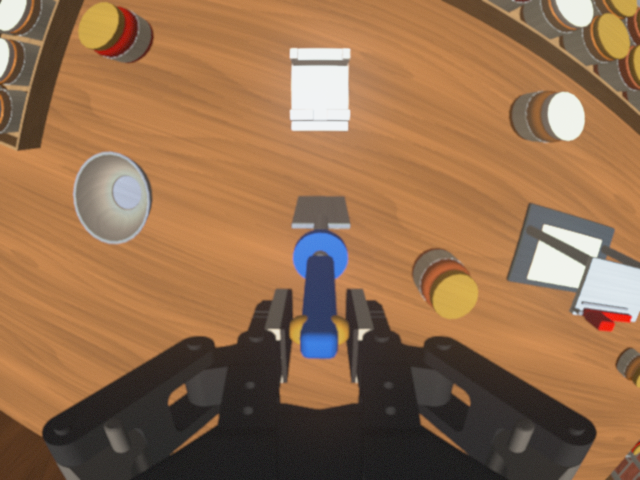

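Call:
move_arm:
  steps:
    - {"fingers":22.6,"translation":[0,0,0],"turn":0}
    - {"fingers":22.7,"translation":[0,0,0],"turn":0}
    - {"fingers":22.7,"translation":[0,0,0],"turn":0}

```text
t: 15.7
eef_pos: [0.476, 0.2044, 0.3273]
tool_rot: [-0.0, 0.825, -0.565, 0.0]
contact_force: [0.1, -0.7, -1.8]
gripper_width: 0.262
```

```bash
python3 look.py w23
```

```text
15.75 [0.476  0.2043 0.3273] 22.938746327142642 [-0.26 -2.54 -1.62] [-0.032 -0.026 -0.029]
blue rows 238 356 n 1651 cols 295 345
```

View pics/w23.png

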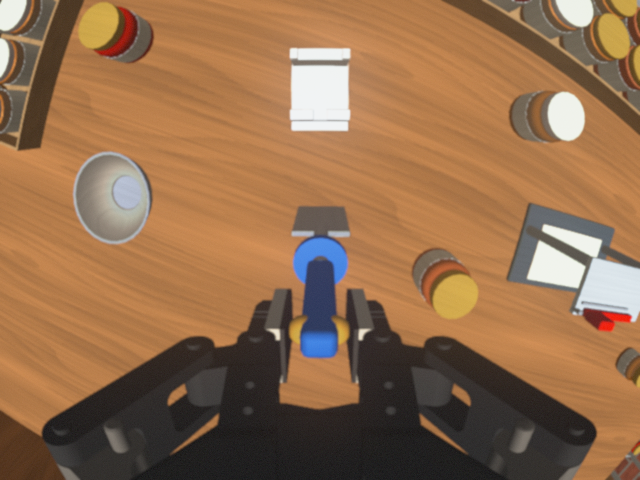

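The spatula hangs at about 87° down. I'll re-pinch a little to damp swinging and carry it around the front of the rack.

Call:
move_arm:
  steps:
    - {"fingers":21.5,"translation":[0,0,0],"turn":0}
    - {"fingers":20.5,"translation":[-5,-8,3],"turn":0}
    - {"fingers":20.5,"translation":[-10,-18,3],"turn":-0.01}
    - {"fingers":20.5,"translation":[-10,-30,3],"turn":-0.02}
    - {"fingers":20.5,"translation":[-10,-38,0],"turn":-0.02}
    - {"fingers":20.5,"translation":[-3,-40,0],"turn":-0.02}
    - {"fingers":20.5,"translation":[0,-40,0],"turn":-0.02}
    - {"fingers":20.5,"translation":[0,-40,0],"turn":-0.02}
    - {"fingers":20.5,"translation":[0,-40,0],"turn":-0.02}
    - {"fingers":20.5,"translation":[0,-40,0],"turn":-0.02}

```text
t: 17.0
eef_pos: [0.4367, -0.0918, 0.3368]
tool_rot: [-0.0, 0.78, -0.626, 0.0]
contact_force: [0.1, 0.2, -2.3]
gripper_width: 0.257
```

Call:
move_arm:
  steps:
    - {"fingers":20.5,"translation":[0,-40,0],"turn":-0.02}
    - {"fingers":20.5,"translation":[3,-40,0],"turn":-0.01}
    - {"fingers":20.5,"translation":[6,-30,0],"turn":0}
    - {"fingers":20.5,"translation":[8,-22,0],"turn":0}
    - {"fingers":20.5,"translation":[7,-14,0],"turn":0}
    - {"fingers":20.5,"translation":[0,0,0],"turn":0}
    - {"fingers":20.5,"translation":[0,0,0],"turn":0}

```text
t: 17.88
eef_pos: [0.4621, -0.2344, 0.3362]
tool_rot: [-0.0, 0.772, -0.636, -0.0]
contact_force: [-0.5, -0.5, -1.8]
gripper_width: 0.252
```

```bash
python3 look.py w24; python3 ang.py; python3 - <<'E'
from h import *
o=get_obs();T=np.load("T.npy");print(o["t"],inv(T,o["eef_pos"])*1e3,o["tool_rot"])
im=read_camera("side");cv2.imwrite("pics/s24.png",cv2.resize(im[60:280,260:460],None,fx=2.7,fy=2.7))
E
```

```text
17.925 [ 0.462  -0.2344  0.3363] 21.627614960822335 [ 0.6  -0.03 -1.64] [-0.006  0.038 -0.02 ]
blue rows 232 357 n 2094 cols 294 346
40 [318. 170.] [319.  26.]
50 [318. 187.] [319.  66.]
60 [318. 205.] [319. 105.]
70 [318. 224.] [319. 143.]
80 [318. 244.] [319. 181.]
90 [318. 265.] [319. 219.]
95 [318. 276.] [319. 238.]
17.925 [-79.69068991   1.39064952] [-1.24630102e-04  7.71805486e-01 -6.35858636e-01 -2.68284712e-04]
```

View pics/w24.png

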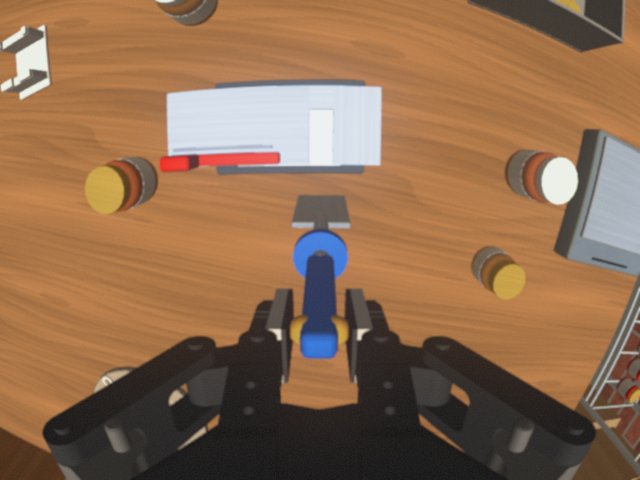

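View pics/s24.png

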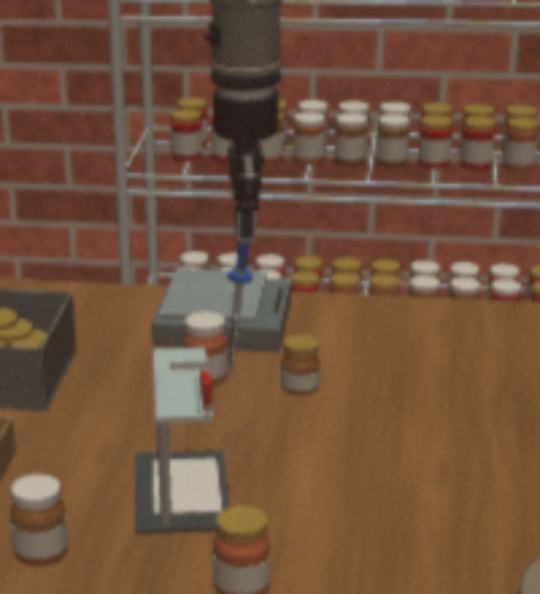

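The spatula hangs in front of the mouth at notch x=-80, y=+1, tilted about 5°. Lowering to insertion height and loosening to straighten it.

Call:
move_arm:
  steps:
    - {"fingers":21.5,"translation":[0,-1,-15],"turn":0}
    - {"fingers":21.5,"translation":[0,0,-30],"turn":0}
    - {"fingers":21.5,"translation":[0,0,-30],"turn":0}
    - {"fingers":22,"translation":[0,0,-22],"turn":0}
    - {"fingers":22.4,"translation":[0,0,-12],"turn":0}
    - {"fingers":22.7,"translation":[0,0,0],"turn":0}
    - {"fingers":22.8,"translation":[0,0,0],"turn":0}
    - {"fingers":22.8,"translation":[0,0,0],"turn":0}

```text
t: 18.98
eef_pos: [0.4626, -0.2369, 0.2282]
tool_rot: [-0.0, 0.771, -0.637, 0.001]
contact_force: [0.4, -0.3, -1.8]
gripper_width: 0.267
```

```bash
python3 look.py w25; python3 - <<'E'
from h import *
o=get_obs();T=np.load("T.npy");print(o["t"],inv(T,o["eef_pos"])*1e3,o["tool_rot"])
kk=cam("wrist"); print("notch edges at mouth px",[proj("wrist",W(T,x,y,.165),kk).round(1) for x in (-.032,.015) for y in (.01,-.01)])
im=read_camera("side");cv2.imwrite("pics/s25.png",cv2.resize(im[120:280,280:400],None,fx=4,fy=4)[:600])
E
```

```text
19.025 [ 0.4625 -0.2369  0.2281] 22.710608907366517 [-0.82  0.35 -1.54] [0.018 0.056 0.062]
blue rows 238 356 n 2077 cols 294 345
19.025 [-79.74006343  -1.1372041 ] [-2.06405580e-04  7.71213377e-01 -6.36576231e-01  7.66122937e-04]
notch edges at mouth px [array([298.2, 177.8]), array([334.3, 177.8]), array([297.7,  93.3]), array([334.5,  93.2])]
```

View pics/w25.png

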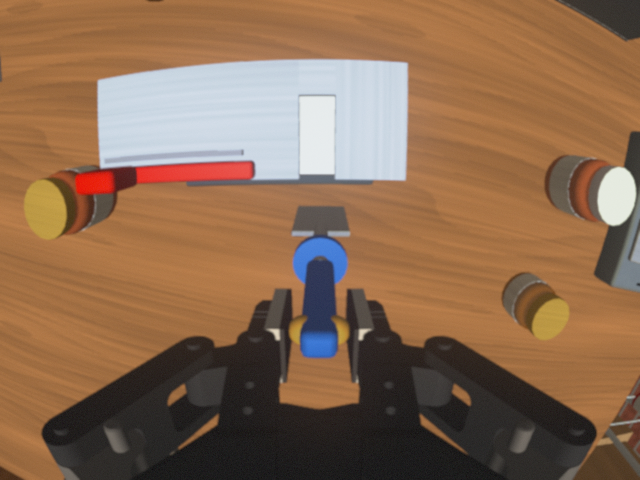

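View pics/s25.png

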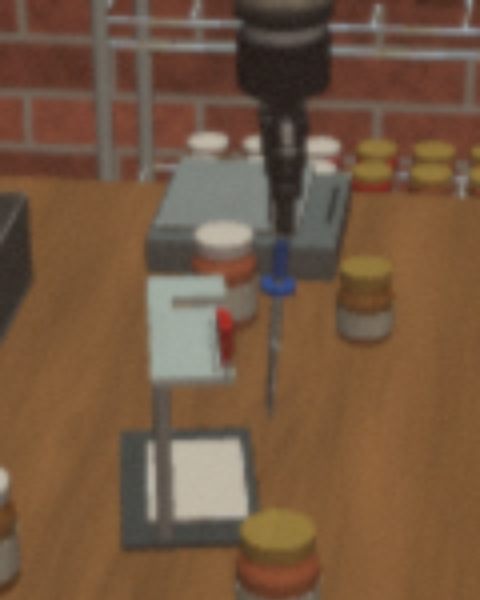

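Aligned: the neck is at column 320 and the notch centre at about 317.5. The collar is about 10 mm above the plate. Moving in along the notch.

Call:
move_arm:
  steps:
    - {"fingers":22.4,"translation":[4,2,0],"turn":0}
    - {"fingers":22.4,"translation":[8,2,0],"turn":0}
    - {"fingers":22.4,"translation":[10,2,0],"turn":0}
    - {"fingers":22.4,"translation":[10,2,0],"turn":0}
    - {"fingers":22.4,"translation":[10,2,0],"turn":0}
    - {"fingers":22.4,"translation":[10,2,0],"turn":0}
    - {"fingers":22.4,"translation":[10,2,0],"turn":0}
    - {"fingers":22.4,"translation":[8,1,0],"turn":0}
    - {"fingers":22.4,"translation":[6,1,0],"turn":0}
    - {"fingers":22.4,"translation":[0,0,0],"turn":0}

```text
t: 20.32
eef_pos: [0.5384, -0.2205, 0.2272]
tool_rot: [-0.0, 0.771, -0.636, -0.0]
contact_force: [0.2, -0.1, -2.6]
gripper_width: 0.266
```

```bash
python3 look.py w26; python3 - <<'E'
from h import *
o=get_obs();T=np.load("T.npy");print(o["t"],inv(T,o["eef_pos"])*1e3)
im=read_camera("side");cv2.imwrite("pics/s26.png",cv2.resize(im[120:280,280:400],None,fx=4,fy=4)[:600])
E
```

```text
20.375 [ 0.538  -0.2207  0.2272] 22.434915788355305 [ 0.48  0.4  -2.42] [-0.05  -0.022  0.04 ]
blue rows 232 357 n 2078 cols 294 345
20.375 [-2.5315146   0.45305912]
```

View pics/w26.png

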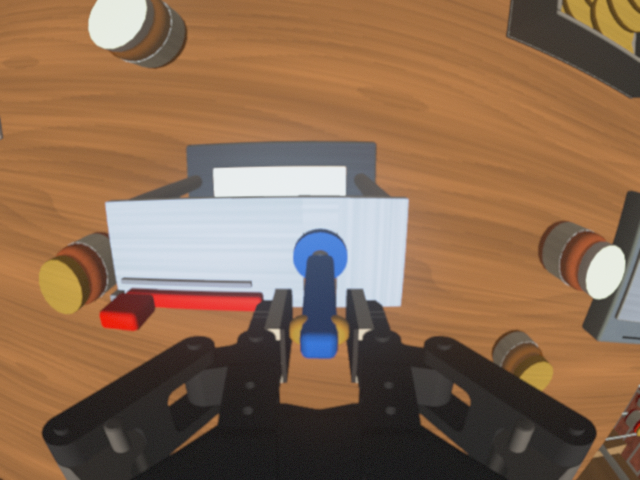

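View pics/s26.png

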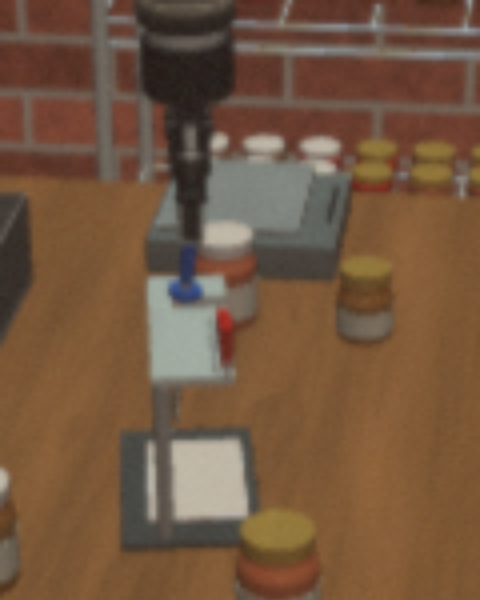

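It is inside the notch. Straightening and lowering onto the plate.

Call:
move_arm:
  steps:
    - {"fingers":22.8,"translation":[0,0,0],"turn":0}
    - {"fingers":22.8,"translation":[0,0,-3],"turn":0}
    - {"fingers":22.8,"translation":[0,0,-3],"turn":0}
    - {"fingers":22.8,"translation":[0,0,-2],"turn":0}
    - {"fingers":22.8,"translation":[0,0,0],"turn":0}

```text
t: 21.05
eef_pos: [0.5389, -0.2208, 0.2201]
tool_rot: [-0.0, 0.771, -0.637, 0.001]
contact_force: [0.2, 0.4, 3.6]
gripper_width: 0.266
```

```bash
python3 look.py w27; python3 - <<'E'
from h import *
im=read_camera("side");cv2.imwrite("pics/s27.png",cv2.resize(im[170:240,300:370],None,fx=8,fy=8,interpolation=cv2.INTER_CUBIC))
E
```

```text
21.1 [ 0.5388 -0.2209  0.2201] 23.030640959397616 [0.92 0.2  4.28] [-0.071 -0.07   0.002]
blue rows 239 356 n 1805 cols 294 344
```

View pics/w27.png

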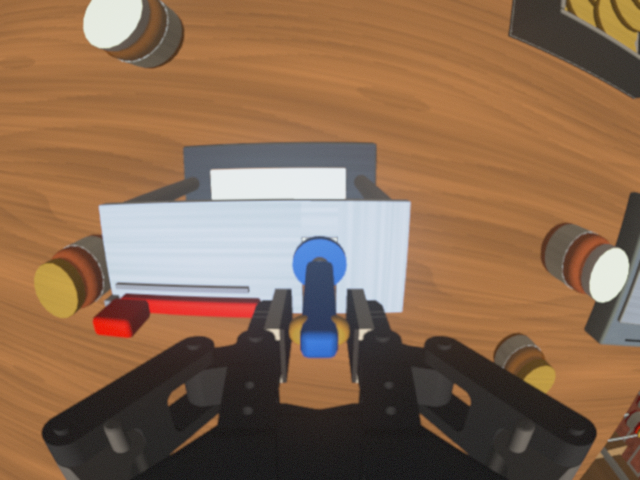

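View pics/s27.png

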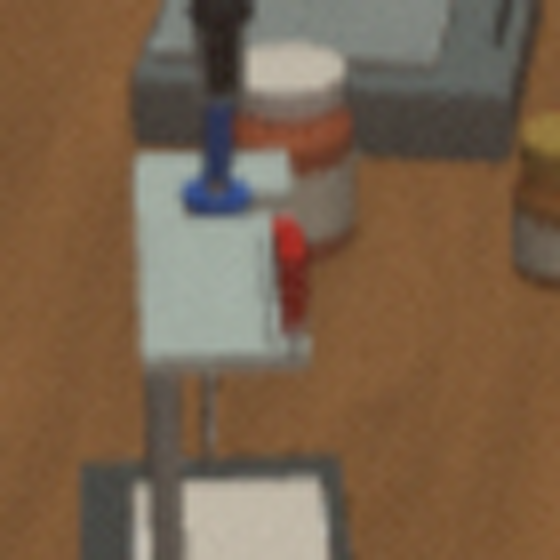

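The collar has landed: the vertical force went from -2 to +4 N. Opening slowly.

Call:
move_arm:
  steps:
    - {"fingers":23.2,"translation":[0,0,0],"turn":0}
    - {"fingers":23.6,"translation":[0,0,0],"turn":0}
    - {"fingers":24.5,"translation":[0,0,0],"turn":0}
    - {"fingers":26,"translation":[0,0,0],"turn":0}
    - {"fingers":29,"translation":[0,0,0],"turn":0}
    - {"fingers":35,"translation":[0,0,0],"turn":0}
    - {"fingers":45,"translation":[0,0,0],"turn":0}
    - {"fingers":45,"translation":[0,0,0],"turn":0}

```text
t: 22.15
eef_pos: [0.538, -0.2207, 0.2193]
tool_rot: [0.0, 0.771, -0.637, 0.0]
contact_force: [-0.7, 0.0, -0.2]
gripper_width: 0.521
```

```bash
python3 look.py w28; python3 - <<'E'
from h import *
im=read_camera("side");cv2.imwrite("pics/s28.png",cv2.resize(im[170:240,300:370],None,fx=8,fy=8,interpolation=cv2.INTER_CUBIC))
E
```

```text
22.2 [ 0.538  -0.2206  0.2193] 44.91249843254209 [-0.08 -0.22  0.  ] [ 0.034 -0.02  -0.029]
blue rows 238 349 n 1201 cols 298 345
```

View pics/w28.png

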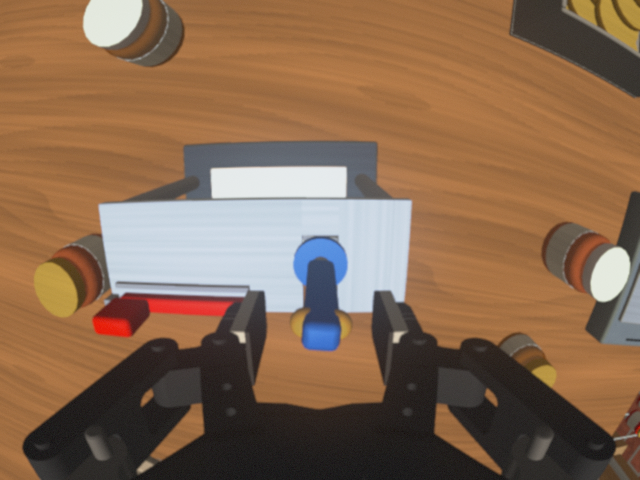

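View pics/s28.png

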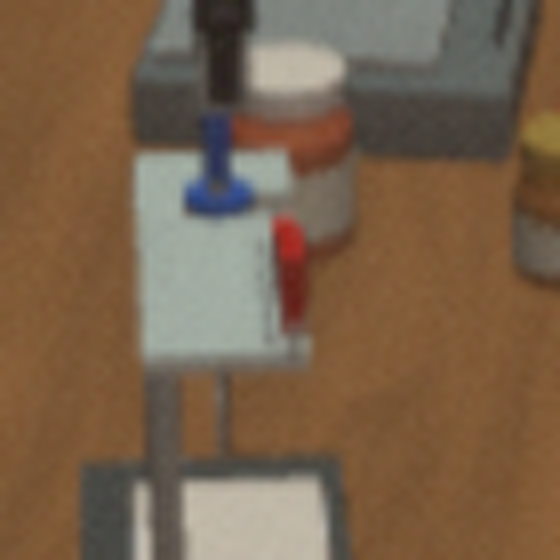

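The spatula hangs freely and upright, and the grip is clear. Rising straight up, then going to the far side of the tab.

Call:
move_arm:
  steps:
    - {"fingers":45,"translation":[0,0,10],"turn":0}
    - {"fingers":45,"translation":[0,0,25],"turn":0}
    - {"fingers":45,"translation":[0,0,35],"turn":0}
    - {"fingers":45,"translation":[0,0,20],"turn":0}
    - {"fingers":0,"translation":[-8,20,0],"turn":0}
    - {"fingers":0,"translation":[-12,40,0],"turn":0}
    - {"fingers":0,"translation":[-14,40,0],"turn":0}
    - {"fingers":0,"translation":[-12,32,0],"turn":0}
    - {"fingers":0,"translation":[-6,15,0],"turn":0}
    - {"fingers":0,"translation":[0,0,0],"turn":0}

```text
t: 23.5
eef_pos: [0.4854, -0.0727, 0.3091]
tool_rot: [0.0, 0.772, -0.636, -0.0]
contact_force: [1.0, -0.1, -0.1]
gripper_width: -0.002
```

Call:
move_arm:
  steps:
    - {"fingers":0,"translation":[0,0,0],"turn":0}
    - {"fingers":0,"translation":[0,0,0],"turn":0}

```text
t: 23.75
eef_pos: [0.4862, -0.0749, 0.3091]
tool_rot: [0.0, 0.771, -0.637, -0.0]
contact_force: [0.1, 0.0, 0.5]
gripper_width: 0.002
```

```bash
python3 look.py w29; python3 - <<'E'
from h import *
o=get_obs();T=np.load("T.npy");print(inv(T,o["eef_pos"])*1e3)
im=read_camera("side");cv2.imwrite("pics/s29.png",cv2.resize(im[170:240,300:370],None,fx=8,fy=8,interpolation=cv2.INTER_CUBIC))
E
```

```text
23.8 [ 0.4862 -0.0747  0.3091] -0.188164027005136 [0.38 0.68 0.31] [ 0.006 -0.012  0.008]
[-25.64169406 153.54406124]Traceback (most recent call last):
  File "look.py", line 6, in <module>
    ys,xs=np.where(m); print("blue rows",ys.min(),ys.max(),"n",len(ys),"cols",xs.min(),xs.max())
                                         ~~~~~~^^
    return umr_minimum(a, axis, None, out, keepdims, initial, where)
ValueError: zero-size array to reduction operation minimum which has no identity
```

View pics/w29.png

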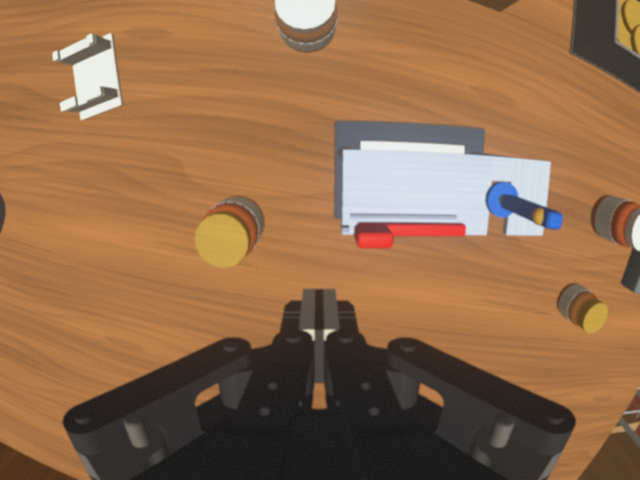

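View pics/s29.png

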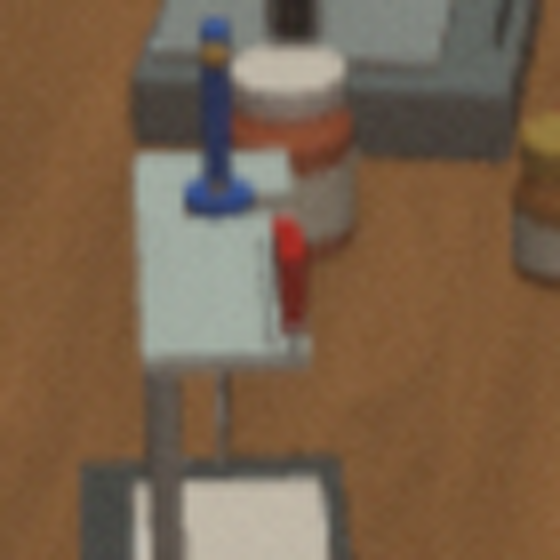

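The spatula hangs upright in the notch. Descending on the far side of the tab and pushing the gate shut.

Call:
move_arm:
  steps:
    - {"fingers":0,"translation":[0,0,-30],"turn":0}
    - {"fingers":0,"translation":[0,0,-45],"turn":0}
    - {"fingers":0,"translation":[0,0,-35],"turn":0}
    - {"fingers":0,"translation":[0,0,-13],"turn":0}
    - {"fingers":0,"translation":[0,0,0],"turn":0}
    - {"fingers":0,"translation":[2,-10,0],"turn":0}
    - {"fingers":0,"translation":[2,-10,0],"turn":0}
    - {"fingers":0,"translation":[2,-10,0],"turn":0}
    - {"fingers":0,"translation":[2,-10,0],"turn":0}
    - {"fingers":0,"translation":[2,-10,0],"turn":0}

```text
t: 25.1
eef_pos: [0.4962, -0.1244, 0.1864]
tool_rot: [-0.0, 0.771, -0.637, 0.0]
contact_force: [-0.4, 1.4, 1.4]
gripper_width: -0.002
```

Call:
move_arm:
  steps:
    - {"fingers":0,"translation":[1,-5,0],"turn":0}
    - {"fingers":0,"translation":[1,-4,0],"turn":0}
    - {"fingers":0,"translation":[0,0,0],"turn":0}

```text
t: 25.48
eef_pos: [0.4979, -0.1331, 0.1861]
tool_rot: [0.0, 0.771, -0.637, -0.0]
contact_force: [-0.5, 0.3, 0.2]
gripper_width: 0.001
```

```bash
python3 - <<'E'
from h import *
im=read_camera("wrist"); cv2.imwrite("pics/w30.png",im)
kk=cam("wrist")
o=get_obs();T=np.load("T.npy"); print(o["t"],o["eef_pos"],inv(T,o["eef_pos"])*1e3,o["contact_force"])
m=(im[:,:,2]>150)&(im[:,:,1]<70)&(im[:,:,0]<70); m[:250]=0;m[:,:200]=0;m[340:]=0
ys,xs=np.where(m); p=(xs.max(),ys[xs>xs.max()-4].mean()); print(p,inv(T,atz("wrist",p,.176,kk))*1e3)
E
```

```text
25.525 [ 0.49787137 -0.13287643  0.18614587] [-25.23948811  94.25076615] [-0.44687701  0.19414226 -0.42856586]
(np.int64(527), np.float64(290.9074074074074)) [-24.87133686 -10.67481354]
```

View pics/w30.png

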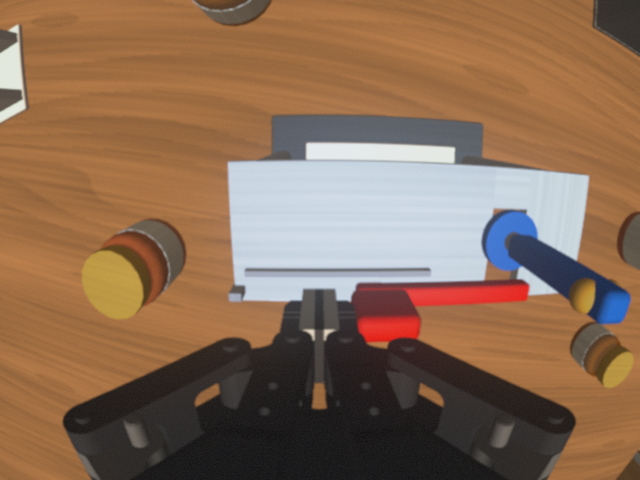

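The gate is about 9 mm from shut. Nudging it to the stop with force checks.

Call:
move_arm:
  steps:
    - {"fingers":0,"translation":[1,-4,0],"turn":0}
    - {"fingers":0,"translation":[0,-3,0],"turn":0}
    - {"fingers":0,"translation":[0,-1,0],"turn":0}
    - {"fingers":0,"translation":[0,0,0],"turn":0}

```text
t: 26.02
eef_pos: [0.4992, -0.1404, 0.1863]
tool_rot: [-0.0, 0.771, -0.636, 0.0]
contact_force: [1.5, 2.3, -0.7]
gripper_width: 0.003
```

Call:
move_arm:
  steps:
    - {"fingers":0,"translation":[0,-1,0],"turn":0}
    - {"fingers":0,"translation":[0,0,0],"turn":0}

```text
t: 26.28
eef_pos: [0.4992, -0.1406, 0.1863]
tool_rot: [-0.0, 0.772, -0.636, -0.0]
contact_force: [-0.0, 6.1, 0.7]
gripper_width: -0.0
```

```bash
cat > gate.py <<'E'
import sys
from h import *
im=read_camera("wrist"); cv2.imwrite(f"pics/{sys.argv[1]}.png",im)
kk=cam("wrist")
o=get_obs();T=np.load("T.npy"); print(o["t"],o["eef_pos"],inv(T,o["eef_pos"])*1e3,o["contact_force"])
m=(im[:,:,2]>150)&(im[:,:,1]<70)&(im[:,:,0]<70); m[:250]=0;m[:,:200]=0;m[340:]=0
ys,xs=np.where(m); p=(xs.max(),ys[xs>xs.max()-4].mean()); print(p,inv(T,atz("wrist",p,.176,kk))*1e3)
E
python3 gate.py w31
```

```text
26.325 [ 0.49916447 -0.14052962  0.18632118] [-25.42303635  86.49127078] [ 0.96341594  5.60090931 -1.0502995 ]
(np.int64(527), np.float64(291.0444444444444)) [-25.01060444 -18.50199832]
```

The force rises to 6 N without further motion, so the gate is at its stop (bar end at -18.5 mm). Backing off and rising.

Call:
move_arm:
  steps:
    - {"fingers":0,"translation":[-1,5,0],"turn":0}
    - {"fingers":0,"translation":[-2,8,0],"turn":0}
    - {"fingers":0,"translation":[0,5,20],"turn":0}
    - {"fingers":0,"translation":[0,0,45],"turn":0}
    - {"fingers":0,"translation":[-10,10,45],"turn":0}
    - {"fingers":0,"translation":[-20,10,20],"turn":0}
    - {"fingers":0,"translation":[0,0,0],"turn":0}
    - {"fingers":0,"translation":[0,0,0],"turn":0}
    - {"fingers":0,"translation":[0,0,0],"turn":0}

```text
t: 27.45
eef_pos: [0.4658, -0.104, 0.3151]
tool_rot: [0.001, 0.771, -0.637, -0.001]
contact_force: [0.5, -0.3, -0.4]
gripper_width: 0.001
```

```bash
python3 - <<'E'
from h import *
im=read_camera("wrist"); cv2.imwrite("pics/w32.png",im); kk=cam("wrist"); T=np.load("T.npy")
for n,z in dict(spatula_collar=.165,spatula_pivot=.237,gate_tab=.191).items():
  for c in ("wrist","side"):
    if c=="side": s=read_camera("side"); cv2.imwrite("pics/s32.png",cv2.resize(s[160:260,290:390],None,fx=6,fy=6,interpolation=cv2.INTER_CUBIC))
    for d in place_of(c,n)[:1]: print(n,c,round(d["conf"],2),np.round(d["xy"],1),(inv(T,atz(c,d["xy"],z))*1e3).round(1))
print(get_obs()["t"],get_obs()["contact_force"])
E
```

```text
spatula_collar side 0.7 [328.9 195.9] [-8.2  9.1]
spatula_pivot wrist 0.82 [516.4 174.6] [ 0.9 -0.7]
spatula_pivot side 0.47 [324.1 178.2] [ 7.  21.3]
gate_tab wrist 0.71 [415.6 199.2] [-25.2  56.7]
gate_tab side 0.56 [336.8 195.1] [-32.7  57.1]
27.95 [0.68293622 0.52586532 0.18470669]
```

View pics/w32.png

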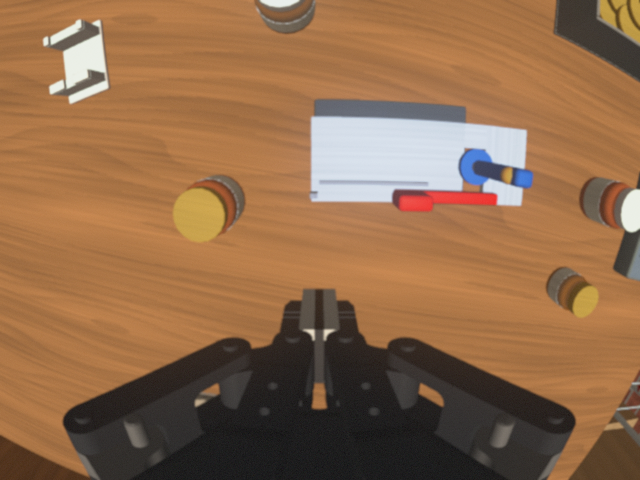

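View pics/s32.png

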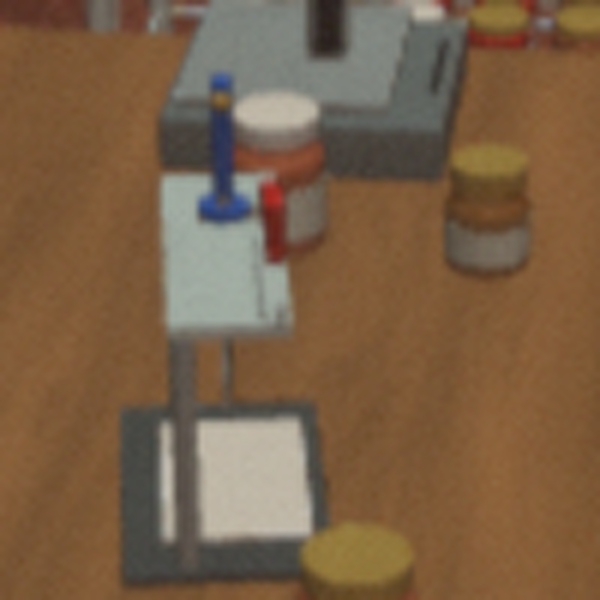

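```bash
python3 - <<'E'
from h import *
kk=cam("wrist");T=np.load("T.npy")
for p in [(475,167),(472,167),(477,167)]: print(inv(T,atz("wrist",p,.170,kk))*1e3)
print("expect collar",[proj("wrist",W(T,x,0,.170),kk).round(1) for x in (-.008,0,.008)])
E
```

```text
[-0.47962099  0.68171253]
[-0.6269656   3.43471556]
[-0.37931456 -1.16420429]
expect collar [array([475.2, 176.1]), array([475.8, 166.5]), array([476.3, 156.8])]
```

The collar is at about (0, 0) of the notch with the pivot directly above it, the gate is at its stop and the robot is clear.

```bash
python3 -c "
from station import *
print(hand_in())"
```

```text
the job is handed in; nothing more can be done
None
```

The spatula is hanging blade-down in the rack's notch, the gate is shut across it, and the job is handed in. It took about 28 s of the 72 s allowed.

- **Gate open:** I pushed the red gate about 55 mm open with the closed fingers.
- **Swing down:** I picked the spatula up by its brass buttons at 80 N. Setting the grip to 20 N and then 4 N did not make it swing. I opened the fingers from 19 to 22.7 mm in small steps instead, until it hung about 3° off vertical.
- **Hanging:** I moved it into the notch and lowered it until the plate took its weight. The vertical force went from -2 to +4 N as it landed.
- **Gate shut:** I pushed the gate back to its stop, where the force rose to 6 N with no further movement. Then I backed the arm away.

**Last checks (wrist camera):**
- The collar is within about 1 mm of the notch centre.
- The pivot is within about 1 mm of directly above it.
- The end of the gate's bar, measured while still pushing, was at -18.5 mm against a nominal -20 mm. That is inside the 6 mm allowed.
- The contact force is about zero, so nothing is being touched.

The side camera's network readings disagreed with these by about 10 to 20 mm. I put that down to its coarse view; its pictures show the spatula upright and the gate shut. In the pictures the jars look unmoved; I did not re-measure them or the bowl.

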